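# Hang the rinsed vial carrier on the drain stand's snap hook

### The job

Lift the vial carrier out of the rinse tray by the steel ring on top and hang it on the snap hook of the drain stand: work the top of the ring in past the sprung gate so that the gate snaps shut behind it, set the weight down in the bowl of the hook, and only then let go. Keep the carrier upright, do not force or jolt the hook, and leave the other things on the bench where they are.

Things in the scene. Friction and masses are not known exactly. Their poses are not given: they have to be found in the camera images.
- carrier_ring (a point): centre of the hole of the carrier's steel ring, 113 mm above the carrier's underside; z up, ring in the y-z plane (hole faces along x, both ways alike). Upright oval of 6 mm bar, hole 38 wide x 70 high; from 16 mm below to 16 mm above this point its two sides are straight with flat faces 9 mm broad, 50 mm apart outside along y: grip it across these from above, hook fits between the fingers
- ring_top (a point): centre of the half-round top bar of that ring (6 mm bar), 38 mm above carrier_ring: the part that goes into the hook
- carrier_foot (a point): centre of the underside of the vial carrier: two white discs of 90 and 86 mm with five capped vials (tops 58 mm high), a 10 mm stem, then the ring (bottom bar's centre 75 mm up, ring top 154 mm up). 0.24 to 0.36 kg. Starts upright in the rinse tray; one rigid piece
- stand: drain stand, fixed: steel base plate with a white drip tray, 12 mm post, a clamp on it, and a level 9 mm rod from the clamp towards -x that ends in a steel snap hook, mouth up. Origin on the bench straight below the hook's bowl; x points from hook to post (post at x = 105 mm, 295 mm high), z up; the hook lies in the x-z plane at y = 0. More than 16 N forces it
- hook_axis (a point): point fixed to the stand 235 mm above its origin, axes as the stand. C, the true centre of the hook's half-round bowl, is 12 mm below to 12 mm above it: the clamp is set by hand and its height is not measured; feel or see it. Bowl of 8 mm bar, inner radius 17 mm, so a ring bar at rest has its centre 14 mm below C; hook's underside 25 mm below C. The rod is springy: 1 mm per 10 N up or down
- hook_nose (a point): point fixed to the stand, 14 mm from hook_axis along -x, same height. The nose is the hook's blunt free end at -x: inner face x = -17 mm, outer face -25 to -27 mm, top 13 mm above C. A ring bar gets in only down along the nose's inner face, its centre here at x = -14 mm, going past the gate's end about level with C; the gate is shut behind it some 6 mm lower
- gate (a joint): angle of the hook's gate, 0 shut, grows inward to 0.75 rad at most. A 5 mm bar hinged in the shank at x = 16 mm, 21 mm above C, sloping down to its free end at x = -13 mm, 8 mm above C, just inside the nose. Sprung shut: about 1 N at the free end starts it, 2 N turns it 0.3 rad, when a 6 mm bar slips by. Pressed nearer the hinge it only swings down and lets nothing by
- tray: the white rinse tray in which the carrier stands, 200 x 200 mm, walls 24 mm high and 4 mm thick; origin under its centre; fixed
- well_block_mid (a point): bystander: white block with six wells, 85 x 125 x 45 mm; point at its centre
- specimen_mid (a point): bystander: clear stepped specimen cylinder, 42 mm diameter, 88 mm high; point at its centre
- reagent_mid (a point): bystander: small white jar, 54 mm diameter, 85 mm high; point at its centre
Not all that is in view belongs to the job. Leave any blue or orange look-alike of the part that bears carrier_ring alone.

How it is judged:
On the way, in this order (a step that is already met when the one before it is completed fails the run):
1. the carrier is lifted clear of the rinse tray (height (world z) of carrier_ring above 0.16 m), for 0.2 s.
2. the ring presses the gate well inward (over 0.2 rad) (value of joint gate above 0.2 rad and contact force between carrier and stand above 0.5 N).
3. with the carrier still held, the gate is shut behind the ring and the hook has taken the weight (value of joint gate below 0.06 rad and contact force between carrier and stand above 1.5 N and z of carrier_ring in the frame of hook_axis below -0.037 m and contact force between the fingers and carrier above 1 N), for 0.2 s.
At the end, for the whole second after the job is handed in: the carrier hangs upright (within 0.25 rad) and at rest with its ring inside the hook (ring centre within 22 mm of the hook's axis seen from above, 37 to 70 mm below the point hook_axis), the gate shut (under 0.06 rad), the hook carrying it (over 1.5 N) (value of joint gate below 0.06 rad and contact force between carrier and stand above 1.5 N and horizontal distance between carrier_ring and hook_axis below 0.022 m and z of carrier_ring in the frame of hook_axis between -0.07 and -0.037 m and angle between carrier_ring's own z axis and vertical below 0.25 rad and linear speed of carrier below 0.06 m/s); the robot touches nothing.
It fails at once if the hook or stand is forced: more than 16 N (contact force between stand and anything else above 16 N).
It fails at once if the carrier is tipped more than 0.6 rad (angle between carrier_ring's own z axis and vertical above 0.6 rad).
It fails at once if a bystander is moved more than 25 mm (distance of any of well_block_mid, specimen_mid, reagent_mid from where it was at the start of the episode above 0.025 m).
It also fails if it takes over 72 s, if anything falls off the work surface, if the arm or the gripper's body presses on something with over 40 N, if the wrist force passes 120 N, or if a joint passes its speed limit or range.

### The arm

A 6-joint arm with a two-finger parallel gripper is mounted at the origin on the work surface. World frame = base frame: x ahead of the robot, y to its left, z up, the work surface at z = 0. Lengths are in m, angles in rad, forces in N, time in s.
With the tool pointing down it reaches from about 0.3 to 0.775 m from the base axis. Payload 14.6 kg.
Tool frame: the origin (TCP) lies midway between the tips of the shut fingers; the grasp point (between the pads) lies 19 mm behind it; z points along the fingers, x is the direction in which the jaws open and shut, and the axes are right-handed (so a half turn about z gives the same grasp; the last joint's range is limited). The gripper opens to 94 mm and grips with 3 to 60 N. Pads are 16 mm wide; open, the fingers measure 119 mm over their backs; the gripper's body (75 mm by 177 mm) begins 78 mm behind the grasp point.
Start: joints at [-1.405, 0.3, 1.521, -0, 1.321, -0.067], TCP at [0.127, -0.535, 0.205] pointing down, gripper open.
Joint ranges: [-3.03, 3.03], [-0.79, 2.21], [0.23, 2.52], [-1.04, 4.18], [0, 3.07], [-2.55, 2.55]. Speed limits (rad/s): [2.22, 2.22, 2.57, 3.14, 3.14, 3.14].

### API

Orientations are given as a unit quaternion [x, y, z, w].
In Python, from rig import monitor, camera, get_calibration, workorder gives the robot as it stands.
- The arm moves only by the tool drive_tool, never from a script. Its argument "targets" is a list of rows, each an object of numbers: "tx", "ty", "tz": the shift along the tool's x, y, z in mm; "turn": the turn about the tool's z in rad. A call has 1 to 12 rows; each row shifts and turns the commanded pose from where the row before left it, along the tool's axes as they then stand; what a row does not reach is not made up. A row lasts 1/12 s, in which the tool goes at most 41.7 mm and 7.16 degrees, less where a joint would pass 70% of its speed; a pose out of reach is approached as far as the arm can. A call is refused whole if a number of a shift passes 41.7 or a number of a turn 0.125, either way. A call with a gripper value outside its range is refused whole. "fingers" is the opening, from 0 (shut) to 1 (fully open), set as the call begins (left out, the last holds). The fingers move at their own pace and stop on an object; the grip force is fixed at half the most. Time passes only in rows, so rows that do not move let the fingers close. It gives the time, the measured TCP pose, the force and the opening at its end, in the units of the state.
- monitor.observe(): the state, without advancing time (a new reading comes with each control period).
- camera(name): name is "scene" or "top" or "wrist"; returns (picture, depth): 420x560x3 uint8, red, green, blue; 420x560 float32, m along the optical axis (not along the pixel's ray), 0 where there is no reading.
- get_calibration(name): a dict with "intrinsics" (3x3 intrinsics, pixels), "position" and "rotation" of the camera in the world; the wrist camera has in their place "T_tool_cam" (4x4, takes a point from camera to tool coordinates, whose origin is the TCP and whose axes are the tool frame's). Camera axes: x right, y up, looking along -z (the intrinsics and any distortion apply to the point x, -y, -z); pixel columns grow to the right and rows downward; lengths in m; the calibration is good to about 2 mm. A picture is of the moment at which its call begins: read the wrist's pose just before it. get_calibration takes no time and is no camera call.
- workorder.sign_off(): hands the job in, once; it reports no verdict.
The state is a dict: "time": time; "joint_positions": joint angles; "qd": joint speeds; "tau": joint torques, N m; "tcp_pos": TCP position; "orientation": TCP orientation; "ft_force": force on the tool from outside, world axes, zero at the start; "ft_torque": the same for the moment, N m; "opening": opening from 0.0 (shut) to 1.0 (fully open).
Only numpy, scipy, OpenCV 4.12 (cv2) and the standard library are available. Lean on these libraries where they do the work, as an engineer would, in place of code of your own. Each camera call takes 0.05 s, during which the arm holds its last target.

## Working session

There is one attempt and no reset: what is moved stays moved. The work goes in short steps, Python scripts to look and compute and a tool call to move; the robot and the scene stay as the last step left them, time stands still between calls to the robot, and variables do not carry over. Pictures are saved under pics/ and viewed, and the job is handed in when it is done.

Besides the shell and the picture viewer there is one more tool, called by a JSON object that holds its "api" and its "payload". drive_tool: Moves the arm, as the interface text tells. Its arguments: {"type":"object","properties":{"targets":{"type":"array"},"fingers":{"type":"number"}},"required":["targets"]}

```bash
mkdir -p pics; cat > h.py <<'E'
import numpy as np, cv2
from rig import monitor, camera, get_calibration, workorder
from scipy.spatial.transform import Rotation as R
def grab(n,tag):
    s=monitor.observe(); p,d=camera(n); cv2.imwrite(f'pics/{tag}.png',p[:,:,::-1]); np.savez(f'pics/{tag}.npz',p=p,d=d,tp=s['tcp_pos'],q=s['orientation']); return p,d
def cam(n,z):
    c=get_calibration(n); K=np.array(c['intrinsics'])
    if n=='wrist':
        T=np.array(c['T_tool_cam']); Rt=R.from_quat(z['q']).as_matrix()
        return K,Rt@T[:3,:3],np.array(z['tp'])+Rt@T[:3,3],c
    return K,np.array(c['rotation']),np.array(c['position']),c
def world(n,tag):
    z=np.load(f'pics/{tag}.npz'); K,Rm,t,c=cam(n,z); d=z['d']
    v,u=np.mgrid[:420,:560]; x=(u-K[0,2])/K[0,0]*d; y=(v-K[1,2])/K[1,1]*d
    P=np.stack([x,-y,-d],-1)@Rm.T+t; P[d==0]=np.nan; return P
E
python3 - <<'E'
from h import *
for n in ['scene','top','wrist']:
    grab(n,n+'0'); c=get_calibration(n); print(n,{k:np.round(np.array(v),3).tolist() if not isinstance(v,str) else v for k,v in c.items()})
print(monitor.observe())
E
```

```text
scene {'intrinsics': [[435.115, 0.0, 281.004], [0.0, 435.115, 204.85], [0.0, 0.0, 1.0]], 'position': [1.3, 0.091, 0.661], 'rotation': [0.33, 0.363, 0.628, 0.604]}
top {'intrinsics': [[519.95, 0.0, 278.291], [0.0, 519.95, 204.098], [0.0, 0.0, 1.0]], 'position': [0.287, 0.043, 1.564], 'rotation': [0.068, -0.065, -0.694, 0.714]}
wrist {'intrinsics': [[309.029, 0.0, 277.688], [0.0, 309.029, 209.284], [0.0, 0.0, 1.0]], 'T_tool_cam': [[1.0, 0.001, -0.0, 0.0], [0.001, -0.964, -0.266, -0.077], [-0.0, 0.266, -0.964, -0.179], [0.0, 0.0, 0.0, 1.0]]}
{'time': 0.15, 'joint_positions': array([-1.40462753e+00,  3.00332452e-01,  1.52141585e+00, -2.50013676e-05,
        1.32067565e+00, -6.65856172e-02]), 'qd': array([ 1.94868741e-05, -3.43506257e-03, -2.42322144e-03,  1.05125036e-04,
        5.23098005e-04,  1.87880446e-03]), 'tau': array([-2.59854196e-04, -5.31963301e+01, -3.52822208e+01,  7.07588461e-02,
        2.35895463e-02, -5.99013651e-05]), 'tcp_pos': array([ 0.12682992, -0.53498633,  0.20503228]), 'orientation': array([ 7.84431115e-01, -6.20215811e-01, -3.16298430e-04, -2.69936749e-04]), 'ft_force': array([ 0.55742533,  0.98123416, -0.61473931]), 'ft_torque': array([-0.01234847,  0.01113474, -0.02977158]), 'opening': 1.0025360934288052}
```

```bash
sed -i "s/np.array(c\['rotation'\])/R.from_quat(c['rotation']).as_matrix()/" h.py; ls pics
```

```text
scene0.npz
scene0.png
top0.npz
top0.png
wrist0.npz
wrist0.png
```

View pics/scene0.png

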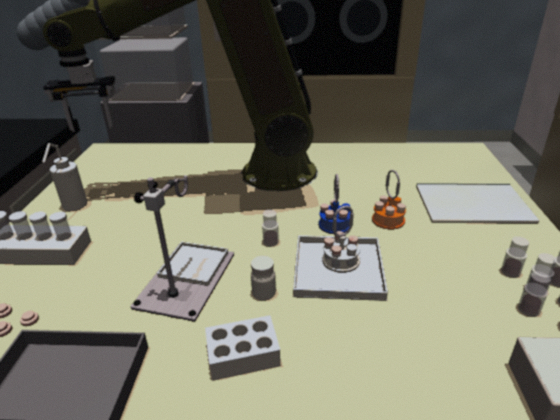

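View pics/top0.png

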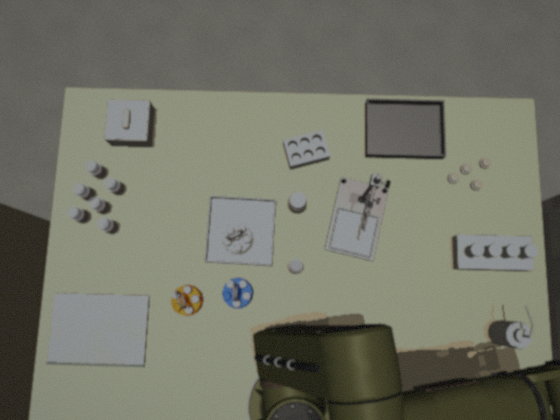

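View pics/wrist0.png

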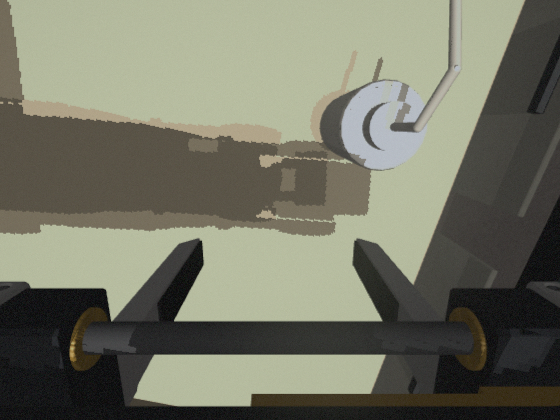

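```bash
python3 - <<'E'
from h import *
a=cv2.imread('pics/scene0.png'); t=cv2.imread('pics/top0.png')
c=lambda im,x,y,w,h,k: cv2.resize(im[y:y+h,x:x+w],None,fx=k,fy=k,interpolation=cv2.INTER_CUBIC)
cv2.imwrite('pics/c1.png',c(a,280,165,130,140,4)); 
cv2.imwrite('pics/c2.png',np.hstack([c(t,195,185,90,90,4),c(t,310,165,90,90,4)]))
cv2.imwrite('pics/c3.png',c(a,125,165,130,150,4))
P=world('top','top0')
for n,(u,v) in dict(tray_tl=(209,199),tray_tr=(275,199),tray_bl=(207,263),tray_br=(273,265),ring=(238,240),bench=(240,170),plate_tl=(343,179),plate_tr=(390,182),plate_br=(373,258),plate_bl=(326,250),jar=(298,202),spec=(296,266),posttop=(376,178)).items(): print(n,np.round(P[v,u],3))
E
```

```text
tray_tl [0.595 0.268 0.   ]
tray_tr [ 0.601  0.065 -0.003]
tray_bl [ 0.4    0.264 -0.   ]
tray_br [0.399 0.065 0.003]
ring [0.466 0.17  0.041]
bench [ 0.69   0.177 -0.001]
plate_tl [ 0.667 -0.142  0.008]
plate_tr [ 0.602 -0.233  0.258]
plate_br [ 0.427 -0.232  0.012]
plate_bl [ 0.448 -0.093  0.002]
jar [ 0.576 -0.003  0.09 ]
spec [ 0.391 -0.001  0.09 ]
posttop [ 0.603 -0.191  0.292]
```

View pics/c1.png

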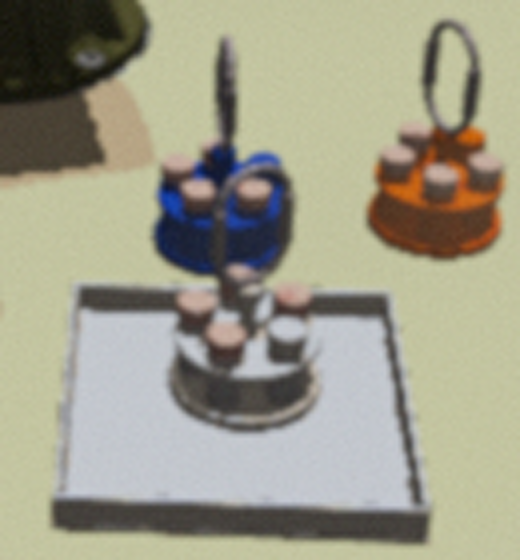

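View pics/c2.png

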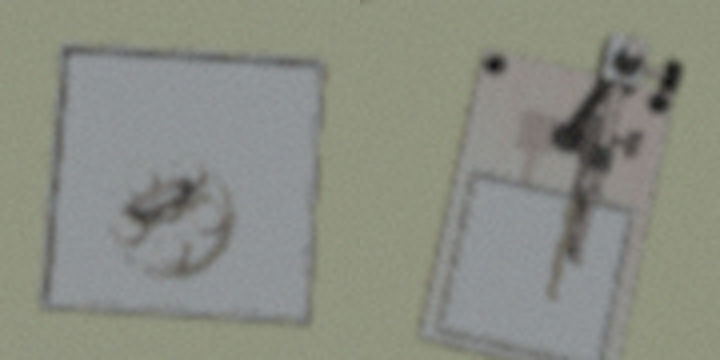

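View pics/c3.png

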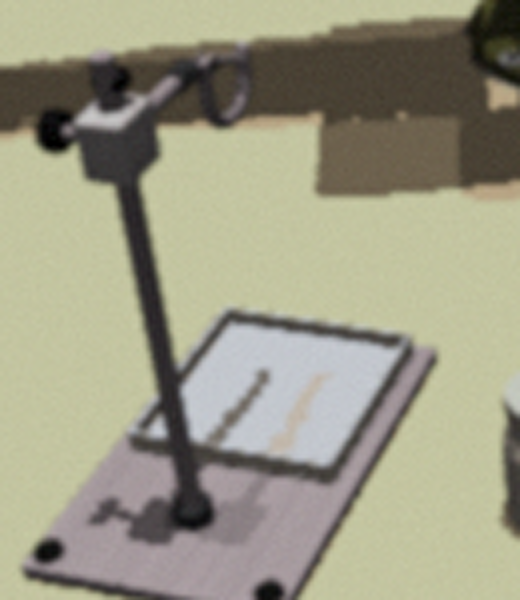

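```bash
python3 - <<'E'
from h import *
np.set_printoptions(suppress=True,precision=3,linewidth=150)
P=world('scene','scene0')
def sel(P,lo,hi,nm):
    m=np.all((P>lo)&(P<hi),-1); v,u=np.where(m); q=P[m]; print(nm,len(q)); return q,u,v
q,u,v=sel(P,[.4,-.3,.18],[.7,-.08,.35],'hook')
o=np.argsort(u); print(np.c_[u[o],v[o],q[o]][::max(1,len(o)//45)])
q,u,v=sel(P,[.4,.08,.07],[.6,.26,.2],'ring'); o=np.argsort(v);print(np.c_[u[o],v[o],q[o]][::max(1,len(o)//35)])
P=world('top','top0')
q,u,v=sel(P,[.4,-.3,.18],[.7,-.08,.35],'hooktop'); o=np.argsort(v);print(np.c_[u[o],v[o],q[o]][::max(1,len(o)//35)])
q,u,v=sel(P,[.4,.08,.07],[.6,.26,.2],'ringtop'); o=np.argsort(v);print(np.c_[u[o],v[o],q[o]][::max(1,len(o)//25)])
E
```

```text
hook 973
[[134.    198.      0.607  -0.233   0.253]
 [136.    196.      0.605  -0.229   0.256]
 [138.    196.      0.606  -0.225   0.257]
 [140.    193.      0.598  -0.223   0.258]
 [142.    196.      0.601  -0.219   0.254]
 [145.    193.      0.612  -0.207   0.267]
 [146.    206.      0.616  -0.209   0.241]
 [148.    196.      0.619  -0.2     0.264]
 [148.    203.      0.618  -0.203   0.249]
 [149.    195.      0.62   -0.197   0.267]
 [150.    197.      0.621  -0.196   0.263]
 [150.    200.      0.62   -0.197   0.256]
 [151.    206.      0.621  -0.198   0.244]
 [151.    179.      0.609  -0.192   0.294]
 [152.    184.      0.611  -0.191   0.285]
 [153.    208.      0.62   -0.195   0.239]
 [153.    178.      0.605  -0.189   0.295]
 [154.    206.      0.622  -0.191   0.245]
 [155.    209.      0.623  -0.19    0.239]
 [155.    205.      0.623  -0.189   0.247]
 [156.    190.      0.602  -0.189   0.268]
 [156.    182.      0.601  -0.187   0.284]
 [157.    222.      0.61   -0.197   0.201]
 [157.    208.      0.622  -0.186   0.241]
 [158.    200.      0.616  -0.184   0.254]
 [158.    211.  
[... 4523 characters left out ...]
83   0.156]
 [235.    234.      0.479   0.176   0.078]
 [240.    234.      0.478   0.161   0.09 ]
 [229.    235.      0.466   0.185   0.159]
 [235.    235.      0.476   0.176   0.079]
 [239.    235.      0.476   0.164   0.082]
 [229.    236.      0.464   0.186   0.15 ]
 [236.    236.      0.473   0.173   0.081]
 [226.    237.      0.463   0.196   0.131]
 [233.    237.      0.469   0.181   0.088]
 [237.    237.      0.471   0.17    0.078]
 [228.    238.      0.459   0.189   0.142]
 [232.    238.      0.466   0.184   0.088]
 [236.    238.      0.468   0.173   0.077]
 [227.    239.      0.457   0.193   0.134]
 [231.    239.      0.463   0.186   0.09 ]
 [237.    239.      0.465   0.17    0.078]]
```

```bash
cat >> h.py <<'E'
def plan(goal,th_goal,n,prnt=True):
    s=monitor.observe(); p=np.array(s['tcp_pos']); X=R.from_quat(s['orientation']).as_matrix()[:,0]; th=np.arctan2(X[1],X[0])
    g=np.array(goal); dth=th_goal-th
    rows=[]
    for i in range(n):
        d=(g-p)/(n-i)*1000; c,s_=np.cos(th),np.sin(th)
        r=dict(tx=round(d[0]*c+d[1]*s_,1),ty=round(d[0]*s_-d[1]*c,1),tz=round(-d[2],1),turn=round(-(th_goal-th)/(n-i),4))
        rows.append(r); p=p+np.array([r['tx']*c+r['ty']*s_, r['tx']*s_-r['ty']*c,-r['tz']])/1000; th-=r['turn']
    import json
    for i in range(0,n,12): print(json.dumps(rows[i:i+12]))
def st():
    s=monitor.observe(); M=R.from_quat(s['orientation']).as_matrix();print('t',round(s['time'],2),'p',np.round(s['tcp_pos'],4),'th',round(np.arctan2(M[1,0],M[0,0]),4),'F',np.round(s['ft_force'],2),'op',round(s['opening'],3),'q',np.round(s['joint_positions'],2))
E
python3 -c "
from h import *
plan([.127,-.535,.34],-1.34+.48,4); plan([.497,-.168,.34],1.34,22)"
```

```text
[{"tx": 0.0, "ty": -0.0, "tz": -33.7, "turn": -0.1195}, {"tx": 0.0, "ty": -0.1, "tz": -33.8, "turn": -0.1195}, {"tx": 0.0, "ty": -0.0, "tz": -33.7, "turn": -0.1195}, {"tx": 0.1, "ty": -0.0, "tz": -33.8, "turn": -0.1195}]
[{"tx": -12.4, "ty": -20.2, "tz": -6.1, "turn": -0.1217}, {"tx": -9.8, "ty": -21.6, "tz": -6.1, "turn": -0.1217}, {"tx": -7.1, "ty": -22.6, "tz": -6.1, "turn": -0.1217}, {"tx": -4.3, "ty": -23.3, "tz": -6.1, "turn": -0.1217}, {"tx": -1.5, "ty": -23.6, "tz": -6.1, "turn": -0.1217}, {"tx": 1.4, "ty": -23.7, "tz": -6.1, "turn": -0.1217}, {"tx": 4.3, "ty": -23.3, "tz": -6.1, "turn": -0.1217}, {"tx": 7.1, "ty": -22.6, "tz": -6.2, "turn": -0.1217}, {"tx": 9.8, "ty": -21.6, "tz": -6.1, "turn": -0.1217}, {"tx": 12.3, "ty": -20.2, "tz": -6.2, "turn": -0.1217}, {"tx": 14.7, "ty": -18.6, "tz": -6.1, "turn": -0.1218}, {"tx": 16.8, "ty": -16.7, "tz": -6.2, "turn": -0.1217}]
[{"tx": 18.7, "ty": -14.5, "tz": -6.1, "turn": -0.1218}, {"tx": 20.4, "ty": -12.1, "tz": -6.2, "turn": -0.1217}, {"tx": 21.7, "ty": -9.5, "tz": -6.1, "turn": -0.1218}, {"tx": 22.7, "ty": -6.8, "tz": -6.2, "turn": -0.1217}, {"tx": 23.3, "ty": -4.1, "tz": -6.1, "turn": -0.1218}, {"tx": 23.7, "ty": -1.2, "tz": -6.2, "turn": -0.1217}, {"tx": 23.6, "ty": 1.7, "tz": -6.1, "turn": -0.1218}, {"tx": 23.3, "ty": 4.6, "tz": -6.2, "turn": -0.1217}, {"tx": 22.5, "ty": 7.3, "tz": -6.1, "turn": -0.1218}, {"tx": 21.4, "ty": 10.1, "tz": -6.2, "turn": -0.1217}]
```

{"api": "drive_tool", "payload": {"targets": [{"tz": -35, "turn": -0.12}, {"tz": -35, "turn": -0.12}, {"tz": -35, "turn": -0.12}, {"tz": -35, "turn": -0.12}]}}

```text
invalid input at $.targets[0]: expected keys tx, ty, tz, turn
```

{"api": "drive_tool", "payload": {"targets": [{"tx": 0, "ty": 0, "tz": -35, "turn": -0.12}, {"tx": 0, "ty": 0, "tz": -35, "turn": -0.12}, {"tx": 0, "ty": 0, "tz": -35, "turn": -0.12}, {"tx": 0, "ty": 0, "tz": -35, "turn": -0.12}]}}

```text
time: 0.48
tcp_pos: [0.1268, -0.5348, 0.347]
orientation: [0.911, -0.413, -0.0, -0.0]
ft_force: [0.2, 0.1, -0.1]
opening: 1.0
```

```bash
python3 -c "
from h import *
st();plan([.497,-.168,.345],1.34,22)"
```

```text
t 0.48 p [ 0.1268 -0.5348  0.347 ] th -0.8521 F [ 0.25  0.12 -0.09] op 1.0 q [-1.4   0.24  1.28  0.    1.63 -0.55]
[{"tx": -1.5, "ty": -23.6, "tz": 0.1, "turn": -0.0996}, {"tx": 0.9, "ty": -23.7, "tz": 0.1, "turn": -0.0996}, {"tx": 3.2, "ty": -23.5, "tz": 0.1, "turn": -0.0996}, {"tx": 5.6, "ty": -23.0, "tz": 0.1, "turn": -0.0996}, {"tx": 7.8, "ty": -22.4, "tz": 0.1, "turn": -0.0996}, {"tx": 10.0, "ty": -21.5, "tz": 0.1, "turn": -0.0997}, {"tx": 12.1, "ty": -20.4, "tz": 0.1, "turn": -0.0996}, {"tx": 14.1, "ty": -19.1, "tz": 0.1, "turn": -0.0997}, {"tx": 15.9, "ty": -17.6, "tz": 0.1, "turn": -0.0996}, {"tx": 17.5, "ty": -15.9, "tz": 0.1, "turn": -0.0997}, {"tx": 19.0, "ty": -14.1, "tz": 0.1, "turn": -0.0996}, {"tx": 20.4, "ty": -12.1, "tz": 0.1, "turn": -0.0997}]
[{"tx": 21.4, "ty": -10.0, "tz": 0.1, "turn": -0.0996}, {"tx": 22.3, "ty": -7.8, "tz": 0.1, "turn": -0.0997}, {"tx": 23.0, "ty": -5.6, "tz": 0.1, "turn": -0.0996}, {"tx": 23.5, "ty": -3.3, "tz": 0.1, "turn": -0.0997}, {"tx": 23.7, "ty": -0.9, "tz": 0.1, "turn": -0.0996}, {"tx": 23.6, "ty": 1.5, "tz": 0.1, "turn": -0.0997}, {"tx": 23.4, "ty": 3.8, "tz": 0.0, "turn": -0.0996}, {"tx": 22.9, "ty": 6.1, "tz": 0.1, "turn": -0.0997}, {"tx": 22.1, "ty": 8.3, "tz": 0.0, "turn": -0.0996}, {"tx": 21.2, "ty": 10.5, "tz": 0.1, "turn": -0.0997}]
```

{"api": "drive_tool", "payload": {"targets": [{"tx": -1.5, "ty": -23.6, "tz": 0, "turn": -0.1}, {"tx": 1, "ty": -23.7, "tz": 0, "turn": -0.1}, {"tx": 3, "ty": -23.5, "tz": 0, "turn": -0.1}, {"tx": 5.5, "ty": -23, "tz": 0, "turn": -0.1}, {"tx": 8, "ty": -22.4, "tz": 0, "turn": -0.1}, {"tx": 10, "ty": -21.5, "tz": 0, "turn": -0.1}, {"tx": 12, "ty": -20.4, "tz": 0, "turn": -0.1}, {"tx": 14, "ty": -19, "tz": 0, "turn": -0.1}, {"tx": 16, "ty": -17.5, "tz": 0, "turn": -0.1}, {"tx": 17.5, "ty": -16, "tz": 0, "turn": -0.1}, {"tx": 19, "ty": -14, "tz": 0, "turn": -0.1}, {"tx": 20.4, "ty": -12, "tz": 0, "turn": -0.1}]}}

```text
time: 1.48
tcp_pos: [0.3302, -0.335, 0.3453]
orientation: [0.985, 0.173, -0.0, -0.0]
ft_force: [0.0, -0.5, 0.4]
opening: 1.001
```

{"api": "drive_tool", "payload": {"targets": [{"tx": 21.4, "ty": -10, "tz": 0, "turn": -0.1}, {"tx": 22.3, "ty": -8, "tz": 0, "turn": -0.1}, {"tx": 23, "ty": -5.6, "tz": 0, "turn": -0.1}, {"tx": 23.5, "ty": -3.3, "tz": 0, "turn": -0.1}, {"tx": 23.7, "ty": -1, "tz": 0, "turn": -0.1}, {"tx": 23.6, "ty": 1.5, "tz": 0, "turn": -0.1}, {"tx": 23.4, "ty": 3.8, "tz": 0, "turn": -0.1}, {"tx": 23, "ty": 6, "tz": 0, "turn": -0.1}, {"tx": 22, "ty": 8.3, "tz": 0, "turn": -0.1}, {"tx": 21.2, "ty": 10.5, "tz": 0, "turn": -0.1}, {"tx": 0, "ty": 0, "tz": 0, "turn": 0}]}}

```text
time: 2.4
tcp_pos: [0.4992, -0.1667, 0.3448]
orientation: [0.781, 0.625, -0.0, -0.001]
ft_force: [-0.1, -0.2, -0.3]
opening: 1.002
```

```bash
python3 -c "
from h import *
st();grab('wrist','w1');st()"
```

```text
t 2.4 p [ 0.4992 -0.1667  0.3448] th 1.3506 F [-0.14 -0.18 -0.33] op 1.002 q [-0.39  0.18  1.35  0.    1.61 -1.74]
t 2.45 p [ 0.4982 -0.1679  0.3448] th 1.3448 F [-0.38  0.21 -0.1 ] op 0.999 q [-0.39  0.18  1.35  0.    1.61 -1.74]
```

View pics/w1.png

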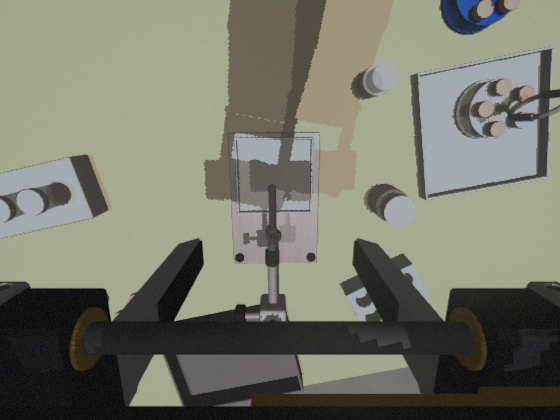

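```bash
python3 - <<'E'
from h import *
np.set_printoptions(suppress=True,precision=4,linewidth=150)
Ps=[]
for i in range(3): grab('wrist',f'w2{i}'); Ps.append(world('wrist',f'w2{i}'))
st(); P=np.nanmedian(Ps,0)
im=cv2.imread('pics/w20.png'); cv2.imwrite('pics/c4.png',cv2.resize(im[170:330,200:350],None,fx=4,fy=4,interpolation=cv2.INTER_CUBIC)[:600])
for v in range(184,330,3):
    us=[u for u in range(230,320) if P[v,u,2]>.17]
    if us: 
        q=P[v,us]; print(v,us[0],us[-1],np.median(q,0),q[:,2].max())
# plate: corners white/edges
m=(P[...,2]>.003)&(P[...,2]<.03)
v,u=np.where(m&(np.abs(P[...,0]-.5)<.2)&(np.abs(P[...,1]+.17)<.09)); q=P[v,u,:2].astype(np.float32); print(cv2.minAreaRect(q), len(q))
E
```

```text
t 2.6 p [ 0.497  -0.1696  0.3454] th 1.34 F [-0.04 -1.02 -0.62] op 0.999 q [-0.4   0.18  1.35 -0.    1.61 -1.74]
187 270 277 [ 0.4769 -0.1688  0.2345] 0.235908281899037
190 270 277 [ 0.4793 -0.1694  0.2356] 0.2371244937434981
193 271 277 [ 0.4831 -0.1697  0.233 ] 0.2347255667240183
196 271 277 [ 0.4908 -0.172   0.2103] 0.21214200410949285
199 271 277 [ 0.4889 -0.1711  0.2327] 0.23414993397617462
202 271 277 [ 0.4917 -0.1718  0.2345] 0.23568848754275595
205 271 277 [ 0.4943 -0.1724  0.2353] 0.2365904672832762
208 271 277 [ 0.4968 -0.173   0.237 ] 0.23797631708018602
211 271 278 [ 0.4997 -0.1731  0.2377] 0.23864411567332944
214 271 278 [ 0.5022 -0.1737  0.2388] 0.23996584048908626
217 271 278 [ 0.505  -0.1744  0.2396] 0.24152718467591727
220 271 278 [ 0.5073 -0.1749  0.2415] 0.24226753207202417
223 271 278 [ 0.51   -0.1755  0.242 ] 0.24398633863047586
226 270 278 [ 0.5124 -0.1765  0.2437] 0.24502838669164861
229 270 278 [ 0.5143 -0.1771  0.2461] 0.24837181963032046
232 269 279 [ 0.5167 -0.1776  0.2479] 0.24898529424132038
235 270 278 [ 0.5204 -0.1787  0.2463] 0.2489822242353104
238 270
[... 1179 characters left out ...]
.2549722532691954
301 263 288 [ 0.5871 -0.1923  0.2483] 0.2546985272807797
304 263 288 [ 0.5884 -0.1929  0.2531] 0.2547564485379957
307 239 288 [ 0.5882 -0.1978  0.258 ] 0.2595034425875265
310 238 288 [ 0.5886 -0.1981  0.2631] 0.2646434860577584
313 238 288 [ 0.5909 -0.2053  0.2647] 0.266609345571495
316 238 288 [ 0.5939 -0.2059  0.2655] 0.2673785081802684
319 238 288 [ 0.5972 -0.2067  0.2653] 0.2680215771384869
322 230 319 [ 0.4696 -0.1637  0.4553] 0.4563353285582018
325 230 319 [ 0.4696 -0.1637  0.4568] 0.4578343941705205
328 230 319 [ 0.4697 -0.1638  0.4577] 0.45868890488097164
((0.5457152128219604, -0.18380187451839447), (0.15006707608699799, 0.2299356311559677), 78.18171691894531) 10333
```

View pics/c4.png

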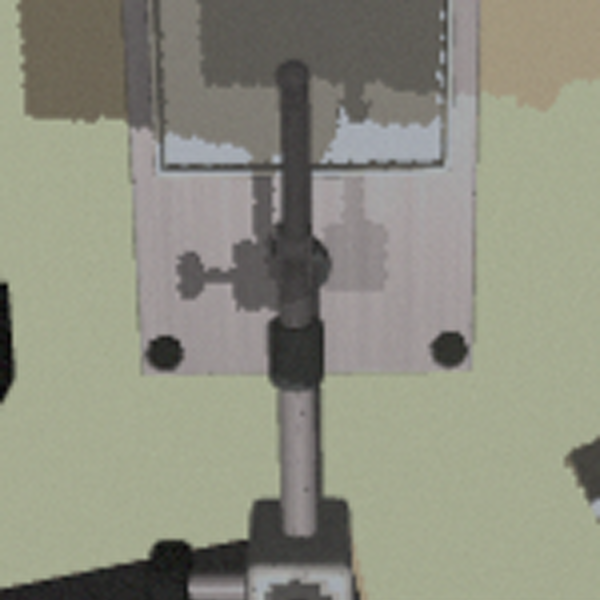

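```bash
python3 -c "
from h import *
st();plan([.473,.173,.26],2.05,12)"
```

```text
t 2.6 p [ 0.497  -0.1696  0.3454] th 1.34 F [-0.04 -1.02 -0.62] op 0.999 q [-0.4   0.18  1.35 -0.    1.61 -1.74]
[{"tx": 27.3, "ty": -8.5, "tz": 7.1, "turn": -0.0592}, {"tx": 27.8, "ty": -6.8, "tz": 7.1, "turn": -0.0592}, {"tx": 28.1, "ty": -5.2, "tz": 7.1, "turn": -0.0592}, {"tx": 28.4, "ty": -3.5, "tz": 7.1, "turn": -0.0592}, {"tx": 28.6, "ty": -1.8, "tz": 7.1, "turn": -0.0592}, {"tx": 28.6, "ty": -0.1, "tz": 7.1, "turn": -0.0591}, {"tx": 28.6, "ty": 1.5, "tz": 7.1, "turn": -0.0592}, {"tx": 28.4, "ty": 3.2, "tz": 7.1, "turn": -0.0591}, {"tx": 28.2, "ty": 4.9, "tz": 7.1, "turn": -0.0592}, {"tx": 27.9, "ty": 6.6, "tz": 7.2, "turn": -0.0591}, {"tx": 27.4, "ty": 8.2, "tz": 7.1, "turn": -0.0592}, {"tx": 26.9, "ty": 9.8, "tz": 7.2, "turn": -0.0591}]
```

{"api": "drive_tool", "payload": {"targets": [{"tx": 27.3, "ty": -8.5, "tz": 0, "turn": -0.059}, {"tx": 27.8, "ty": -6.8, "tz": 0, "turn": -0.059}, {"tx": 28.1, "ty": -5.2, "tz": 0, "turn": -0.059}, {"tx": 28.4, "ty": -3.5, "tz": 0, "turn": -0.059}, {"tx": 28.6, "ty": -1.8, "tz": 6, "turn": -0.059}, {"tx": 28.6, "ty": 0, "tz": 10, "turn": -0.059}, {"tx": 28.6, "ty": 1.5, "tz": 10, "turn": -0.059}, {"tx": 28.4, "ty": 3.2, "tz": 12, "turn": -0.059}, {"tx": 28.2, "ty": 4.9, "tz": 12, "turn": -0.06}, {"tx": 27.9, "ty": 6.6, "tz": 12, "turn": -0.06}, {"tx": 27.4, "ty": 8.2, "tz": 12, "turn": -0.06}, {"tx": 26.9, "ty": 9.8, "tz": 12, "turn": -0.06}]}}

```text
time: 3.6
tcp_pos: [0.4727, 0.1738, 0.2592]
orientation: [0.517, 0.856, 0.0, 0.0]
ft_force: [1.4, -0.9, -0.3]
opening: 0.998
```

{"api": "drive_tool", "payload": {"targets": [{"tx": 0, "ty": 0, "tz": 0, "turn": 0}, {"tx": 0, "ty": 0, "tz": 0, "turn": 0}, {"tx": 0, "ty": 0, "tz": 0, "turn": 0}]}}

```text
time: 3.85
tcp_pos: [0.4732, 0.1725, 0.26]
orientation: [0.518, 0.855, 0.0, 0.0]
ft_force: [0.8, -1.0, 1.2]
opening: 0.998
```

```bash
python3 - <<'E'
from h import *
np.set_printoptions(suppress=True,precision=4,linewidth=150)
Ps=[]
for i in range(3): grab('wrist',f'w3{i}'); Ps.append(world('wrist',f'w3{i}'))
st(); P=np.nanmedian(Ps,0)
m=np.all((P>[.42,.12,.09])&(P<[.53,.23,.17]),-1); q=P[m]
print(len(q), q.mean(0),q.max(0)); 
for z in np.arange(.09,.165,.008):
    k=q[(q[:,2]>z)&(q[:,2]<z+.008)]
    if len(k)>3: c,vv=np.linalg.eigh(np.cov(k[:,:2].T)); e=vv[:,1]; t=(k[:,:2]-k[:,:2].mean(0))@e; print(z,len(k),k.mean(0),np.arctan2(e[1],e[0])%np.pi,k[:,:2].mean(0)+e*(t.min()+t.max())/2,np.ptp(t))
E
```

```text
t 4.0 p [0.4734 0.1723 0.2601] th 2.0515 F [ 0.34  0.48 -0.38] op 0.998 q [ 0.28  0.16  1.57 -0.    1.41 -1.78]
460 [0.4709 0.1733 0.1395] [0.4862 0.1968 0.1587]
0.09 31 [0.4718 0.1726 0.0926] 2.0410732268871374 [0.4718 0.1727] 0.041025976247234086
0.098 14 [0.4672 0.1779 0.1022] 2.072602809002921 [0.4696 0.1735] 0.04527388038013318
0.10600000000000001 24 [0.4683 0.1749 0.1102] 2.0022543506771777 [0.4696 0.1721] 0.04936847204840586
0.11400000000000002 25 [0.4719 0.1671 0.1175] 2.0756813976326836 [0.4694 0.1717] 0.04790733706575901
0.12200000000000003 22 [0.4656 0.1786 0.1265] 2.030086525002416 [0.4689 0.1719] 0.04895401280135446
0.13000000000000003 51 [0.4705 0.1716 0.1339] 2.031334104413735 [0.4699 0.1728] 0.049098252569445194
0.13800000000000004 41 [0.4708 0.1734 0.1431] 2.0392147953864836 [0.4712 0.1727] 0.04680192877902165
0.14600000000000005 109 [0.4716 0.1732 0.1509] 2.0420487482896528 [0.4715 0.1735] 0.04124993755416431
0.15400000000000005 143 [0.4719 0.1735 0.1564] 2.0501752444318875 [0.4718 0.1736] 0.02480778119225887
```

View pics/w32.png

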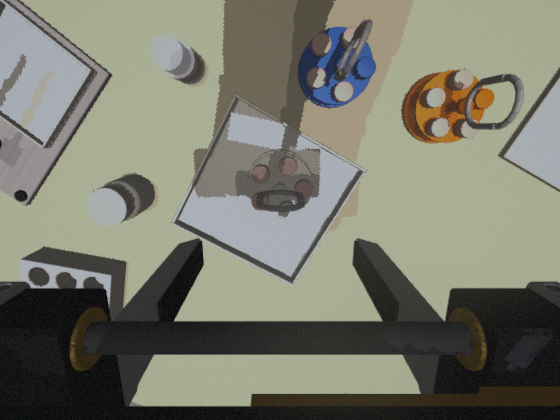

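{"api": "drive_tool", "payload": {"targets": [{"tx": 1.4, "ty": -1.6, "tz": 20, "turn": 0.008}, {"tx": 0, "ty": 0, "tz": 30, "turn": 0}, {"tx": 0, "ty": 0, "tz": 30, "turn": 0}, {"tx": 0, "ty": 0, "tz": 30, "turn": 0}, {"tx": 0, "ty": 0, "tz": 20, "turn": 0}, {"tx": 0, "ty": 0, "tz": 12, "turn": 0}, {"tx": 0, "ty": 0, "tz": 7, "turn": 0}, {"tx": 0, "ty": 0, "tz": 0, "turn": 0}, {"tx": 0, "ty": 0, "tz": 0, "turn": 0}]}}

```text
time: 4.75
tcp_pos: [0.4714, 0.1737, 0.1112]
orientation: [0.521, 0.853, 0.0, 0.0]
ft_force: [0.9, -0.5, -0.3]
opening: 0.999
```

```bash
python3 - <<'E'
from h import *
grab('wrist','w4');st(); grab('scene','s4')
a=cv2.imread('pics/s4.png'); cv2.imwrite('pics/c5.png',cv2.resize(a[130:290,260:420],None,fx=3,fy=3,interpolation=cv2.INTER_CUBIC))
E
```

```text
t 4.8 p [0.4715 0.1738 0.1115] th 2.0454 F [0.42 0.2  0.03] op 0.999 q [ 0.28  0.3   1.76 -0.    1.08 -1.77]
```

View pics/c5.png

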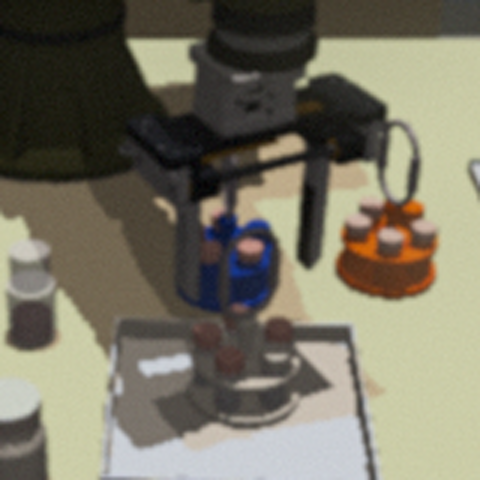

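View pics/w4.png

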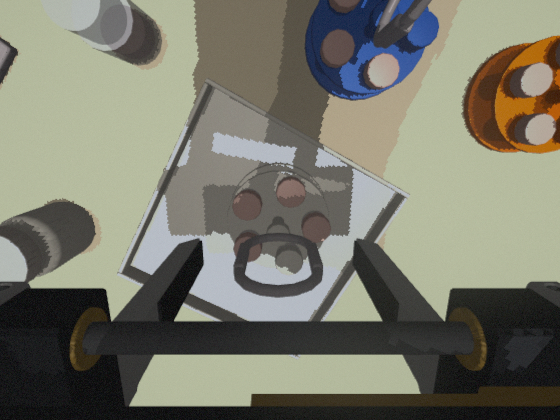

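{"api": "drive_tool", "payload": {"targets": [{"tx": 0, "ty": 0, "tz": 0, "turn": 0}, {"tx": 0, "ty": 0, "tz": 0, "turn": 0}, {"tx": 0, "ty": 0, "tz": 0, "turn": 0}, {"tx": 0, "ty": 0, "tz": 0, "turn": 0}, {"tx": 0, "ty": 0, "tz": 0, "turn": 0}, {"tx": 0, "ty": 0, "tz": 0, "turn": 0}, {"tx": 0, "ty": 0, "tz": 0, "turn": 0}, {"tx": 0, "ty": 0, "tz": 0, "turn": 0}, {"tx": 0, "ty": 0, "tz": 0, "turn": 0}, {"tx": 0, "ty": 0, "tz": 0, "turn": 0}], "fingers": 0}}

```text
time: 5.68
tcp_pos: [0.4709, 0.1739, 0.1105]
orientation: [0.521, 0.854, -0.0, 0.0]
ft_force: [0.9, -0.9, -0.3]
opening: 0.53
```

```bash
python3 - <<'E'
from h import *
st()
E
```

```text
t 5.68 p [0.4709 0.1739 0.1105] th 2.046 F [ 0.88 -0.88 -0.32] op 0.53 q [ 0.28  0.3   1.76 -0.    1.08 -1.77]
```

{"api": "drive_tool", "payload": {"targets": [{"tx": 0, "ty": 0, "tz": -4, "turn": 0}, {"tx": 0, "ty": 0, "tz": -8, "turn": 0}, {"tx": 0, "ty": 0, "tz": -13, "turn": 0}, {"tx": 0, "ty": 0, "tz": -15, "turn": 0}, {"tx": 0, "ty": 0, "tz": -15, "turn": 0}, {"tx": 0, "ty": 0, "tz": -15, "turn": 0}, {"tx": 0, "ty": 0, "tz": -15, "turn": 0}, {"tx": 0, "ty": 0, "tz": -15, "turn": 0}, {"tx": 0, "ty": 0, "tz": -15, "turn": 0}, {"tx": 0, "ty": 0, "tz": -10, "turn": 0}, {"tx": 0, "ty": 0, "tz": -5, "turn": 0}, {"tx": 0, "ty": 0, "tz": 0, "turn": 0}]}}

```text
time: 6.68
tcp_pos: [0.4711, 0.174, 0.2414]
orientation: [0.521, 0.854, 0.001, 0.0]
ft_force: [1.2, 0.1, -3.3]
opening: 0.532
```

{"api": "drive_tool", "payload": {"targets": [{"tx": 0, "ty": 0, "tz": 0, "turn": 0}, {"tx": 0, "ty": 0, "tz": 0, "turn": 0}, {"tx": 0, "ty": 0, "tz": 0, "turn": 0}, {"tx": 0, "ty": 0, "tz": 0, "turn": 0}]}}

```text
time: 7.02
tcp_pos: [0.4707, 0.1739, 0.2399]
orientation: [0.521, 0.854, -0.0, -0.0]
ft_force: [-0.2, 0.1, -2.8]
opening: 0.525
```

```bash
python3 - <<'E'
from h import *
st(); grab('wrist','w5'); plan([.4328,-.1588,.236],1.351,20)
E
```

```text
t 7.02 p [0.4707 0.1739 0.2399] th 2.046 F [-0.16  0.06 -2.77] op 0.525 q [ 0.28  0.17  1.6   0.    1.37 -1.77]
[{"tx": -13.9, "ty": -9.3, "tz": 0.2, "turn": 0.0347}, {"tx": -14.2, "ty": -8.8, "tz": 0.2, "turn": 0.0348}, {"tx": -14.5, "ty": -8.3, "tz": 0.2, "turn": 0.0347}, {"tx": -14.8, "ty": -7.8, "tz": 0.2, "turn": 0.0348}, {"tx": -15.1, "ty": -7.3, "tz": 0.2, "turn": 0.0347}, {"tx": -15.3, "ty": -6.8, "tz": 0.2, "turn": 0.0348}, {"tx": -15.6, "ty": -6.2, "tz": 0.2, "turn": 0.0347}, {"tx": -15.8, "ty": -5.7, "tz": 0.2, "turn": 0.0348}, {"tx": -15.9, "ty": -5.1, "tz": 0.2, "turn": 0.0347}, {"tx": -16.1, "ty": -4.6, "tz": 0.2, "turn": 0.0348}, {"tx": -16.3, "ty": -4.0, "tz": 0.2, "turn": 0.0347}, {"tx": -16.4, "ty": -3.4, "tz": 0.2, "turn": 0.0348}]
[{"tx": -16.5, "ty": -2.9, "tz": 0.2, "turn": 0.0347}, {"tx": -16.6, "ty": -2.3, "tz": 0.2, "turn": 0.0348}, {"tx": -16.6, "ty": -1.7, "tz": 0.2, "turn": 0.0347}, {"tx": -16.7, "ty": -1.1, "tz": 0.2, "turn": 0.0348}, {"tx": -16.7, "ty": -0.5, "tz": 0.2, "turn": 0.0347}, {"tx": -16.8, "ty": 0.0, "tz": 0.2, "turn": 0.0348}, {"tx": -16.7, "ty": 0.6, "tz": 0.2, "turn": 0.0347}, {"tx": -16.7, "ty": 1.2, "tz": 0.2, "turn": 0.0348}]
```

View pics/w5.png

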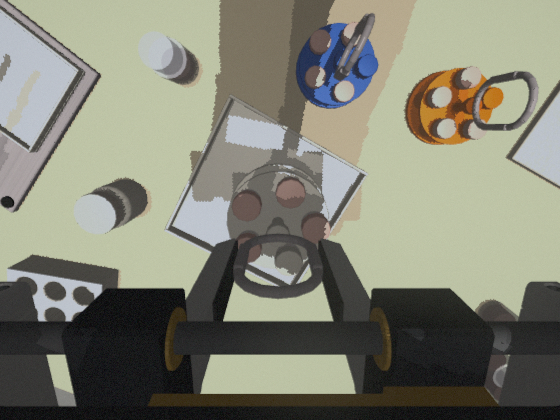

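{"api": "drive_tool", "payload": {"targets": [{"tx": -8, "ty": -5.5, "tz": 0, "turn": 0.02}, {"tx": -14, "ty": -9, "tz": 0, "turn": 0.035}, {"tx": -14.4, "ty": -8.4, "tz": 0, "turn": 0.035}, {"tx": -14.7, "ty": -7.9, "tz": 0, "turn": 0.035}, {"tx": -15, "ty": -7.4, "tz": 0, "turn": 0.035}, {"tx": -15.2, "ty": -6.9, "tz": 0, "turn": 0.035}, {"tx": -15.5, "ty": -6.3, "tz": 0, "turn": 0.035}, {"tx": -15.7, "ty": -5.8, "tz": 0, "turn": 0.035}, {"tx": -15.9, "ty": -5.2, "tz": 0, "turn": 0.035}, {"tx": -16, "ty": -4.7, "tz": 0, "turn": 0.035}, {"tx": -16.2, "ty": -4.1, "tz": 0, "turn": 0.035}, {"tx": -16.3, "ty": -3.5, "tz": 0, "turn": 0.035}]}}

```text
time: 8.07
tcp_pos: [0.4493, -0.0196, 0.2404]
orientation: [0.683, 0.73, -0.0, 0.0]
ft_force: [-0.6, -0.1, -2.4]
opening: 0.528
```

{"api": "drive_tool", "payload": {"targets": [{"tx": -16.5, "ty": -3, "tz": 0, "turn": 0.035}, {"tx": -16.6, "ty": -2.4, "tz": 0, "turn": 0.035}, {"tx": -16.6, "ty": -1.8, "tz": 0, "turn": 0.035}, {"tx": -16.7, "ty": -1.2, "tz": 0, "turn": 0.035}, {"tx": -16.7, "ty": -0.6, "tz": 0, "turn": 0.035}, {"tx": -16.8, "ty": 0, "tz": 0, "turn": 0.035}, {"tx": -16.7, "ty": 0.6, "tz": 0, "turn": 0.035}, {"tx": -12, "ty": 1, "tz": 0, "turn": 0.03}, {"tx": -7, "ty": 0.5, "tz": 0, "turn": 0.015}, {"tx": -3, "ty": 0, "tz": 0, "turn": 0}, {"tx": 0, "ty": 0, "tz": 0, "turn": 0}, {"tx": 0, "ty": 0, "tz": 0, "turn": 0}]}}

```text
time: 9.07
tcp_pos: [0.4345, -0.1564, 0.2404]
orientation: [0.78, 0.625, 0.0, -0.0]
ft_force: [0.8, 0.6, -2.2]
opening: 0.528
```

```bash
python3 - <<'E'
from h import *
np.set_printoptions(suppress=True,precision=4,linewidth=150)
st(); Ps=[]
for i in range(3): grab('wrist',f'w6{i}'); Ps.append(world('wrist',f'w6{i}'))
st(); P=np.nanmedian(Ps,0)
u=np.array([.976,-.218]);O=np.array([.5011,-.1741]); n=np.array([.218,.976])
L=np.stack([(P[...,:2]-O)@u,(P[...,:2]-O)@n,P[...,2]],-1)*1000
np.save('pics/L6.npy',L)
m=(L[...,2]>190)&(L[...,2]<300)&(np.abs(L[...,1])<60)&(L[...,0]>-110)&(L[...,0]<60)
v,uu=np.where(m); 
for r in range(v.min(),v.max(),4):
    k=L[r,uu[v==r]]
    if len(k): print(r,uu[v==r].min(),uu[v==r].max(),np.median(k,0),k[:,2].max())
E
```

```text
t 9.07 p [ 0.4345 -0.1564  0.2404] th 1.3515 F [ 0.76  0.63 -2.15] op 0.528 q [-0.42  0.07  1.71  0.    1.36 -1.78]
t 9.22 p [ 0.4347 -0.1562  0.2405] th 1.3519 F [ 0.04 -1.12 -2.7 ] op 0.529 q [-0.42  0.07  1.71  0.    1.36 -1.78]
179 288 291 [-106.9509   10.9762  191.4142] 191.51022665120342
183 280 300 [-104.0654   11.3559  192.0475] 193.2193154683166
187 277 303 [-101.0456   11.4085  192.0996] 193.31125800129493
191 276 304 [-98.013   11.429  192.0037] 193.1416983753831
195 238 304 [-94.9136   5.0456 192.0772] 193.03973267863432
199 234 303 [-91.8278   2.0157 192.1513] 193.13502659426476
203 232 301 [-88.6838 -13.1978 192.0092] 193.02743905984218
207 232 294 [-85.5684 -18.2139 192.2273] 193.1504724289189
211 233 259 [-82.4581 -22.095  192.2075] 193.04778325732025
215 235 258 [-79.2782 -21.8214 192.3686] 193.23646255860965
219 239 324 [-75.8875  25.1824 191.7545] 192.4870421519519
223 272 328 [-72.8033  26.7014 192.2806] 202.94392429841503
227 268 329 [-69.5878  23.7274 192.421 ] 207.99965906526677
231 266 329 [-66.3457  22.5932 192.5244] 207.90599068609183
235 261 328 [-69.8147  
[... 1184 characters left out ...]
1.1451   0.0672 236.0072] 299.17277302573547
319 222 333 [ -5.6435  -0.0853 218.2602] 299.3774387322438
355 270 280 [  6.7157   0.3144 241.3412] 242.34675806085323
359 269 280 [  9.3424  -0.0108 242.111 ] 243.8287956054278
363 269 280 [ 11.3014   0.07   243.6072] 244.66051278641552
367 269 281 [ 13.2091   0.3086 245.0016] 246.4826493259215
371 267 282 [ 14.8715   0.0547 246.922 ] 249.28008628935814
375 269 280 [ 17.2458  -0.0732 247.7174] 249.13776267035504
379 269 280 [ 21.8311  -0.0774 246.456 ] 249.45644665952466
383 269 280 [ 23.1321   0.0042 248.5543] 249.2100258832463
387 269 280 [ 25.7087   0.0238 249.3483] 250.09574584299176
391 269 280 [ 28.1032  -0.0076 250.3084] 251.60061322814903
```

View pics/w60.png

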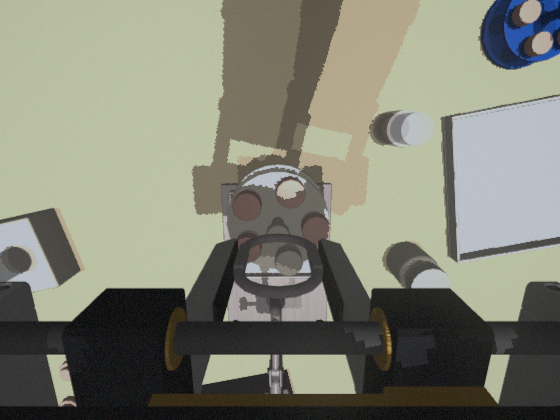

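{"api": "drive_tool", "payload": {"targets": [{"tx": -1.5, "ty": 0, "tz": 4, "turn": 0}, {"tx": -1.5, "ty": 0, "tz": 8, "turn": 0}, {"tx": 0, "ty": 0, "tz": 10, "turn": 0}, {"tx": 0, "ty": 0, "tz": 8, "turn": 0}, {"tx": 0, "ty": 0, "tz": 4, "turn": 0}, {"tx": 0, "ty": 0, "tz": 2, "turn": 0}, {"tx": 0, "ty": 0, "tz": 0, "turn": 0}, {"tx": 0, "ty": 0, "tz": 0, "turn": 0}, {"tx": 0, "ty": 0, "tz": 0, "turn": 0}, {"tx": 0, "ty": 0, "tz": 0, "turn": 0}]}}

```text
time: 10.05
tcp_pos: [0.4341, -0.1597, 0.2048]
orientation: [0.78, 0.625, 0.0, 0.0]
ft_force: [-0.2, -0.6, -2.6]
opening: 0.527
```

```bash
cat >> h.py <<'E'
U=np.array([.976,-.218]);O=np.array([.5011,-.1741]); N=np.array([.218,.976])
def loc(P): return np.stack([(P[...,:2]-O)@U,(P[...,:2]-O)@N,P[...,2]],-1)*1000
def sl():
    st(); s=monitor.observe(); t=loc(np.array(s['tcp_pos'])); f=np.array(s['ft_force']); print('tcp local',np.round(t,1),'bar z',round(t[2]+44,1),'F local',np.round([f[:2]@U,f[:2]@N,f[2]],2))
E
python3 - <<'E'
from h import *
np.set_printoptions(suppress=True,precision=2,linewidth=150)
sl(); Ps=[]
for i in range(3): grab('wrist',f'w7{i}'); Ps.append(world('wrist',f'w7{i}'))
L=loc(np.nanmedian(Ps,0))
im=cv2.imread('pics/w70.png'); cv2.imwrite('pics/c7.png',cv2.resize(im[220:400,190:370],None,fx=3,fy=3))
for r in range(240,400,4):
    for c in (255,262,278,296,305):
        print(r,c,L[r,c],end=' | ')
    print()
grab('scene','s7')
a=cv2.imread('pics/s7.png'); cv2.imwrite('pics/c8.png',cv2.resize(a[130:290,120:280],None,fx=3,fy=3,interpolation=cv2.INTER_CUBIC))
E
```

```text
t 10.05 p [ 0.43 -0.16  0.2 ] th 1.3511 F [-0.25 -0.64 -2.59] op 0.527 q [-0.43  0.1   1.76  0.    1.28 -1.78]
tcp local [-68.6  -0.5 204.8] bar z 248.8 F local [-0.1  -0.67 -2.59]
240 255 [-68.99 -16.95 183.67] | 240 262 [-67.61 -12.31 180.09] | 240 278 [-66.27  -1.08 176.58] | 240 296 [-68.33  11.48 181.93] | 240 305 [-69.76  17.4  185.66] | 
244 255 [-66.73 -16.87 185.58] | 244 262 [-47.59 -14.73 137.5 ] | 244 278 [-61.    -1.08 171.06] | 244 296 [-64.8   11.6  180.65] | 244 305 [-68.66  17.04 190.44] | 
248 255 [-51.79 -19.24 156.5 ] | 248 262 [-43.77 -14.81 137.11] | 248 278 [-44.85  -1.08 139.74] | 248 296 [-45.96  14.06 142.5 ] | 248 305 [-66.68  16.9  192.44] | 
252 255 [-48.37 -19.31 156.49] | 252 262 [-40.17 -14.82 137.58] | 252 278 [-46.03  -1.05 151.06] | 252 296 [-47.93  13.28 155.59] | 252 305 [-40.05  22.18 137.35] | 
256 255 [-45.07 -19.37 156.73] | 256 262 [-36.46 -14.89 137.37] | 256 278 [-44.84  -1.08 156.29] | 256 296 [-44.84  13.27 156.26] | 256 305 [-36.56  22.21 137.73] | 
260 255 [-41.46 -19.45 156.46] | 260 262 [-32.95 -14.92 137.91] | 260 278 [-41.35  -1.06 
[... 4953 characters left out ...]
] | 380 305 [229.18  39.92  -0.43] | 
384 255 [236.48 -36.31  -0.27] | 384 262 [236.34 -25.65  -0.35] | 384 278 [ -1.22  -1.14 238.38] | 384 296 [235.59  26.26   0.64] | 384 305 [236.15  40.    -0.13] | 
388 255 [244.12 -36.52  -0.59] | 388 262 [243.63 -25.69  -0.04] | 388 278 [  0.17  -1.11 239.85] | 388 296 [243.91  26.43  -0.15] | 388 305 [243.63  40.17  -0.08] | 
392 255 [251.47 -36.6   -0.13] | 392 262 [250.2  -25.73   0.94] | 392 278 [  2.56  -1.12 240.4 ] | 392 296 [251.95  26.59  -0.74] | 392 305 [252.2   40.5   -0.97] | 
396 255 [-87.73  -6.23 328.71] | 396 262 [-87.91  -4.65 328.8 ] | 396 278 [-87.51  -1.12 328.39] | 396 296 [-87.84   2.9  328.73] | 396 305 [-87.93   4.89 328.82] |
```

View pics/c7.png

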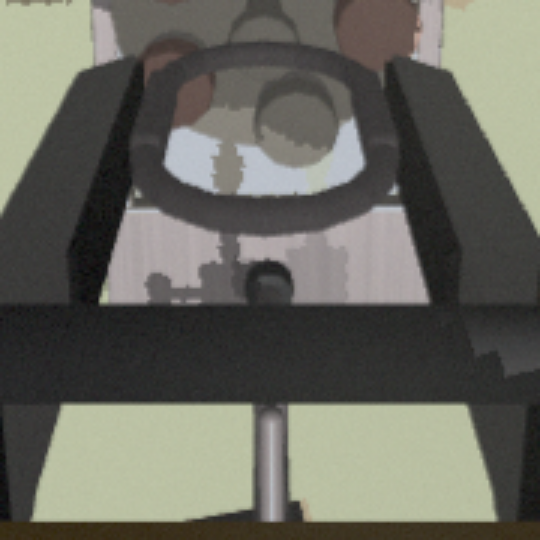

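View pics/c8.png

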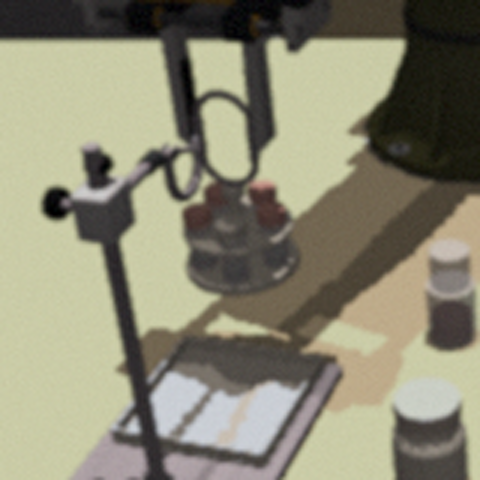

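{"api": "drive_tool", "payload": {"targets": [{"tx": 0.5, "ty": 3, "tz": 0, "turn": 0}, {"tx": 0, "ty": 6, "tz": 0, "turn": 0}, {"tx": 0, "ty": 8, "tz": 0, "turn": 0}, {"tx": 0, "ty": 8, "tz": 0, "turn": 0}, {"tx": 0, "ty": 8, "tz": 0, "turn": 0}, {"tx": 0, "ty": 8, "tz": 0, "turn": 0}, {"tx": 0, "ty": 7, "tz": 0, "turn": 0}, {"tx": 0, "ty": 4, "tz": 0, "turn": 0}, {"tx": 0, "ty": 2, "tz": 0, "turn": 0}, {"tx": 0, "ty": 0, "tz": 0, "turn": 0}, {"tx": 0, "ty": 0, "tz": 0, "turn": 0}, {"tx": 0, "ty": 0, "tz": 0, "turn": 0}]}}

```text
time: 11.25
tcp_pos: [0.4865, -0.1709, 0.2045]
orientation: [0.78, 0.625, -0.0, 0.0]
ft_force: [-1.0, 0.2, -3.2]
opening: 0.527
```

```bash
python3 - <<'E'
from h import *
np.set_printoptions(suppress=True,precision=2,linewidth=150)
sl(); Ps=[]
for i in range(3): grab('wrist',f'w8{i}'); Ps.append(world('wrist',f'w8{i}'))
L=loc(np.nanmedian(Ps,0))
im=cv2.imread('pics/w80.png'); cv2.imwrite('pics/c9.png',cv2.resize(im[220:400,190:370],None,fx=3,fy=3))
for r in range(276,324,3):
    for c in (265,276,288): print(r,c,L[r,c],end=' | ')
    print()
grab('scene','s8')
a=cv2.imread('pics/s8.png'); cv2.imwrite('pics/c10.png',cv2.resize(a[150:250,140:240],None,fx=6,fy=6,interpolation=cv2.INTER_CUBIC))
sl()
E
```

```text
t 11.25 p [ 0.49 -0.17  0.2 ] th 1.351 F [-0.95  0.2  -3.23] op 0.527 q [-0.41  0.22  1.62 -0.    1.3  -1.76]
tcp local [-14.9  -0.  204.5] bar z 248.5 F local [-0.97 -0.02 -3.23]
276 265 [102.28 -17.86  10.76] | 276 276 [-13.74  -1.67 233.11] | 276 288 [102.33  12.74  10.49] | 
279 265 [106.87 -17.96  10.21] | 279 276 [-11.96  -1.68 233.1 ] | 279 288 [107.3   12.83   9.67] | 
282 265 [111.08 -17.97  10.71] | 282 276 [-11.5   -1.65 235.68] | 282 288 [111.69  12.84   9.56] | 
285 265 [-16.24  -6.98 247.26] | 285 276 [ -9.41  -1.66 235.11] | 285 288 [-16.11   4.33 247.12] | 
288 265 [-15.56  -6.93 248.92] | 288 276 [-16.31  -1.57 250.25] | 288 288 [-15.85   4.26 249.59] | 
291 265 [-15.22  -6.83 251.18] | 291 276 [-15.46  -1.55 251.6 ] | 291 288 [-14.59   4.25 250.11] | 
294 265 [-13.85  -6.83 251.59] | 294 276 [-14.27  -1.55 252.38] | 294 288 [-13.56   4.22 251.12] | 
297 265 [-11.12  -6.93 249.86] | 297 276 [-12.46  -1.55 252.07] | 297 288 [-11.75   4.25 250.82] | 
300 265 [138.56 -18.32  10.26] | 300 276 [ -2.06  -1.66 237.78] | 300 288 [138.46  13.03  10.35] | 
303 265 [144.29 -18.
[... 160 characters left out ...]
1  13.12   9.99] | 
309 265 [152.32 -18.46  10.54] | 309 276 [  1.99  -1.67 239.91] | 309 288 [152.69  13.15   9.94] | 
312 265 [157.43 -18.57   9.88] | 312 276 [  3.82  -1.66 239.99] | 312 288 [158.13  13.25   9.05] | 
315 265 [168.5  -19.07   0.58] | 315 276 [  4.81  -1.66 241.14] | 315 288 [168.13  13.55   1.15] | 
318 265 [173.91 -19.16  -0.18] | 318 276 [  6.08  -1.66 241.93] | 318 288 [173.85  13.66   0.12] | 
321 265 [-42.08  -4.05 312.73] | 321 276 [-43.01  -1.14 313.99] | 321 288 [-42.69   2.   313.54] | 
t 11.45 p [ 0.49 -0.17  0.2 ] th 1.3509 F [-0.49  0.69 -2.85] op 0.531 q [-0.41  0.22  1.62  0.    1.3  -1.76]
tcp local [-14.8  -0.  204.6] bar z 248.6 F local [-0.63  0.57 -2.85]
```

View pics/c9.png

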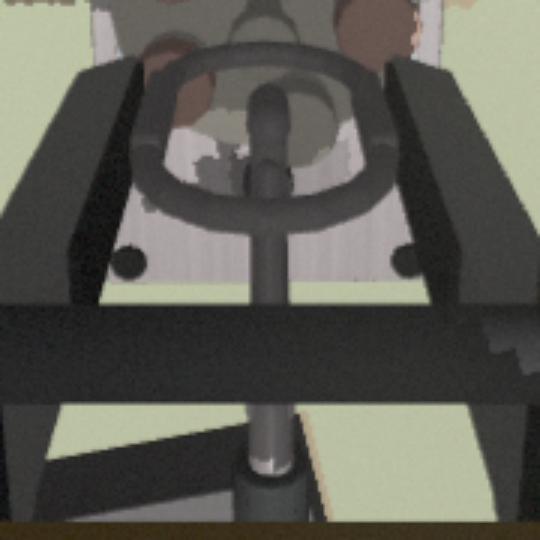

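View pics/c10.png

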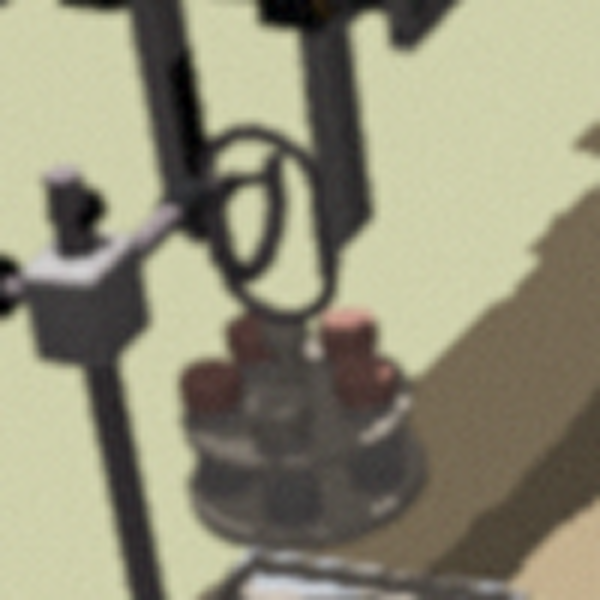

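```bash
python3 - <<'E'
from h import *
np.set_printoptions(suppress=True,precision=2,linewidth=150)
L=loc(np.nanmedian([world('wrist',f'w8{i}') for i in range(3)],0))
for r in range(244,290): print(r,L[r,276],L[r,279])
E
```

```text
244 [ -7.58  -2.03 171.58] [ -7.66   0.16 171.76]
245 [ -6.58  -2.04 171.07] [ -6.59   0.16 171.05]
246 [ -5.56  -2.05 170.55] [ -5.44   0.18 170.34]
247 [  8.94  -2.29 137.06] [  7.84   0.29 139.79]
248 [  9.86  -2.27 137.11] [-23.43   0.01 217.61]
249 [-22.85  -1.73 217.71] [-23.53  -0.01 219.17]
250 [-23.4   -1.71 220.47] [-23.84  -0.01 221.46]
251 [-24.13  -1.69 223.51] [-24.12  -0.03 223.47]
252 [-23.93  -1.69 224.53] [-24.21  -0.02 225.23]
253 [-23.79  -1.68 225.51] [-24.02  -0.02 226.05]
254 [-25.4   -1.65 230.58] [-25.71  -0.06 231.27]
255 [-26.19  -1.63 233.68] [-26.05  -0.05 233.36]
256 [-25.63  -1.64 233.68] [-25.85  -0.05 234.19]
257 [-25.43  -1.62 234.64] [-25.62  -0.06 234.95]
258 [-25.1   -1.62 235.05] [-25.4   -0.07 235.69]
259 [-24.59  -1.62 235.3 ] [-24.65  -0.07 235.29]
260 [-24.3   -1.62 235.88] [-24.37  -0.06 235.9 ]
261 [-23.55  -1.64 235.35] [-23.99  -0.06 236.33]
262 [-23.5   -1.62 236.48] [-23.59  -0.06 236.68]
263 [-23.04  -1.63 236.69] [-22.9   -0.07 236.39]
264 [-22.25  -1.62 236.35] [-22.07  -0.06 235.98]
265 [-21.48  -1.64 235.8 ] [-22.06  -0.06 237.11]

[... 499 characters left out ...]

276 [-13.74  -1.67 233.11] [-13.35  -0.05 232.44]
277 [-13.48  -1.66 233.76] [-13.34  -0.06 233.47]
278 [-12.58  -1.66 233.16] [-12.68  -0.05 233.36]
279 [-11.96  -1.68 233.1 ] [-12.66  -0.07 234.42]
280 [-11.91  -1.66 234.14] [-11.88  -0.06 234.08]
281 [-11.07  -1.67 233.66] [-11.88  -0.07 235.18]
282 [-11.5   -1.65 235.68] [-10.95  -0.07 234.54]
283 [ -9.98  -1.66 233.98] [-10.85  -0.06 235.48]
284 [ -9.71  -1.66 234.58] [ -9.89  -0.07 234.78]
285 [ -9.41  -1.66 235.11] [ -9.85  -0.07 235.77]
286 [-16.22  -1.58 248.18] [-16.31  -0.12 248.35]
287 [-16.29  -1.56 249.4 ] [-16.27  -0.1  249.35]
288 [-16.31  -1.57 250.25] [-16.56  -0.12 250.72]
289 [-15.69  -1.57 250.11] [-15.67  -0.12 250.09]
```

{"api": "drive_tool", "payload": {"targets": [{"tx": 0, "ty": 1, "tz": 0, "turn": 0}, {"tx": 0, "ty": 0, "tz": 2, "turn": 0}, {"tx": 0, "ty": 0, "tz": 2, "turn": 0}, {"tx": 0, "ty": 0, "tz": 2, "turn": 0}, {"tx": 0, "ty": 0, "tz": 2, "turn": 0}, {"tx": 0, "ty": 0, "tz": 0, "turn": 0}, {"tx": 0, "ty": 0, "tz": 0, "turn": 0}, {"tx": 0, "ty": 0, "tz": 0, "turn": 0}]}}

```text
time: 12.12
tcp_pos: [0.4877, -0.1711, 0.1965]
orientation: [0.78, 0.625, 0.0, 0.0]
ft_force: [0.2, -0.2, -2.1]
opening: 0.526
```

```bash
python3 - <<'E'
from h import *
np.set_printoptions(suppress=True,precision=2,linewidth=150)
sl(); grab('wrist','w9')
L=loc(world('wrist','w9'))
for r in range(262,300,2): print(r,L[r,276],L[r,279],L[r,265])
sl()
E
```

```text
t 12.12 p [ 0.49 -0.17  0.2 ] th 1.351 F [ 0.23 -0.2  -2.13] op 0.526 q [-0.41  0.23  1.63  0.    1.28 -1.76]
tcp local [-13.7  -0.  196.5] bar z 240.5 F local [ 0.27 -0.14 -2.13]
262 [-24.97  -1.58 234.19] [-25.26  -0.09 234.82] [ 23.95 -11.84 129.42]
264 [-24.78  -1.57 236.08] [-24.23  -0.09 234.92] [ 26.54 -11.92 127.96]
266 [-23.44  -1.57 235.52] [-23.81  -0.09 236.31] [ 27.46 -11.85 130.  ]
268 [-22.84  -1.57 236.52] [-22.77  -0.09 236.38] [ 88.32 -17.39   9.73]
270 [-21.27  -1.58 235.53] [-21.52  -0.09 236.05] [ 90.63 -17.37  10.79]
272 [-20.18  -1.58 235.55] [-20.44  -0.09 236.06] [ 93.85 -17.44  10.05]
274 [ -4.42  -1.78 206.99] [ -4.67   0.02 207.49] [ 96.2  -17.43  11.03]
276 [ -2.94  -1.79 206.69] [ -3.05   0.02 206.9 ] [ 99.2  -17.48  10.78]
278 [ -1.58  -1.79 206.64] [-15.03  -0.07 232.05] [102.23 -17.52  10.49]
280 [-14.25  -1.61 232.71] [-14.78  -0.08 233.71] [105.32 -17.58  10.1 ]
282 [-13.8   -1.61 233.97] [-13.4   -0.08 233.23] [108.11 -17.6   10.32]
284 [-12.09  -1.62 232.93] [-12.97  -0.08 234.52] [111.51 -17.67   9.43]
286 [-15.49  -1.56 241.02] [-15.76  -0.11 241.51] [-15.07  -6.94 240.26]
288 [-14.49  -1.56 241.18] [-15.71  -0.11 243.32] [-14.91  -6.87 241.9 ]
290 [-14.08  -1.56 242.33] [-14.3   -0.11 242.72] [-13.86  -6.88 241.95]
292 [-13.63  -1.55 243.42] [-13.43  -0.11 243.07] [-13.29  -6.85 242.83]
294 [-13.42  -1.54 244.88] [-13.04  -0.12 244.23] [-12.41  -6.85 243.16]
296 [-12.52  -1.54 245.16] [-12.09  -0.12 244.44] [-10.72  -6.91 242.14]
298 [ -9.91  -1.57 242.63] [-10.09  -0.11 242.92] [132.   -17.9    9.87]
t 12.17 p [ 0.49 -0.17  0.2 ] th 1.351 F [ 0.6   0.73 -2.79] op 0.527 q [-0.41  0.23  1.63 -0.    1.28 -1.76]
tcp local [-13.7  -0.  196.5] bar z 240.5 F local [ 0.42  0.85 -2.79]
```

{"api": "drive_tool", "payload": {"targets": [{"tx": 0, "ty": 0, "tz": 1, "turn": 0}, {"tx": 0, "ty": 0, "tz": 1, "turn": 0}, {"tx": 0, "ty": 0, "tz": 1, "turn": 0}, {"tx": 0, "ty": 0, "tz": 1, "turn": 0}, {"tx": 0, "ty": 0, "tz": 1, "turn": 0}, {"tx": 0, "ty": 0, "tz": 1, "turn": 0}, {"tx": 0, "ty": 0, "tz": 0, "turn": 0}, {"tx": 0, "ty": 0, "tz": 0, "turn": 0}, {"tx": 0, "ty": 0, "tz": 0, "turn": 0}]}}

```text
time: 12.92
tcp_pos: [0.4877, -0.1711, 0.1905]
orientation: [0.78, 0.625, -0.0, -0.0]
ft_force: [-0.5, 0.9, -3.0]
opening: 0.523
```

```bash
python3 - <<'E'
from h import *
np.set_printoptions(suppress=True,precision=2,linewidth=150)
sl(); grab('wrist','w10')
L=loc(world('wrist','w10'))
for r in range(266,310,2): print(r,L[r,276],L[r,279],L[r,265])
sl()
E
```

```text
t 12.92 p [ 0.49 -0.17  0.19] th 1.351 F [-0.51  0.88 -2.96] op 0.523 q [-0.41  0.24  1.63 -0.    1.27 -1.76]
tcp local [-13.7  -0.  190.5] bar z 234.5 F local [-0.69  0.75 -2.96]
266 [-25.31  -1.53 233.32] [-26.13  -0.09 235.01] [ 27.77 -11.87 123.24]
268 [-24.42  -1.53 233.66] [-25.1   -0.09 235.04] [ 84.78 -17.05  10.79]
270 [-24.16  -1.52 235.26] [-24.35  -0.09 235.62] [ 88.21 -17.14   9.48]
272 [-23.64  -1.52 236.3 ] [-23.68  -0.09 236.38] [ 91.25 -17.2    9.03]
274 [-22.36  -1.52 235.82] [-22.46  -0.09 236.02] [ 93.86 -17.21   9.44]
276 [-21.13  -1.53 235.48] [-21.1   -0.09 235.43] [ 95.99 -17.18  10.79]
278 [-19.78  -1.53 234.94] [-20.13  -0.09 235.61] [ 99.14 -17.24  10.17]
280 [ -2.65  -1.75 205.03] [ -3.97   0.02 207.48] [101.91 -17.27  10.32]
282 [ -1.91  -1.74 206.07] [ -2.25   0.02 206.69] [104.62 -17.29  10.57]
284 [ -0.81  -1.74 206.44] [-14.1   -0.07 230.47] [108.89 -17.44   8.02]
286 [-14.62  -1.55 233.38] [-14.91  -0.08 233.91] [-15.13  -6.92 234.28]
288 [-15.41  -1.53 236.69] [-15.64  -0.09 237.11] [-14.35  -6.9  234.84]
290 [-15.    -1.53 237.84] [-14.33  -0.09 23
[... 156 characters left out ...]
.06  -6.78 238.17]
296 [-12.16  -1.53 238.47] [-12.12  -0.1  238.41] [-10.62  -6.9  235.91]
298 [-10.33  -1.54 237.23] [-11.06  -0.1  238.43] [128.17 -17.59  10.02]
300 [ -6.78  -1.57 233.24] [ -7.59  -0.08 234.57] [nan nan nan]
302 [ -6.55  -1.57 234.69] [ -6.7   -0.08 234.93] [134.04 -17.66  10.1 ]
304 [ -5.38  -1.57 234.59] [ -6.08  -0.09 235.7 ] [136.81 -17.67  10.43]
306 [ -4.4   -1.57 234.83] [ -5.11  -0.09 235.93] [139.23 -17.67  11.32]
308 [ -3.66  -1.57 235.42] [ -5.3   -0.09 237.94] [143.29 -17.78   9.67]
t 12.97 p [ 0.49 -0.17  0.19] th 1.351 F [-0.54  0.17 -1.95] op 0.526 q [-0.41  0.24  1.63 -0.    1.27 -1.76]
tcp local [-13.7  -0.  190.5] bar z 234.5 F local [-0.56  0.05 -1.95]
```

{"api": "drive_tool", "payload": {"targets": [{"tx": 0, "ty": 0, "tz": 1, "turn": 0}, {"tx": 0, "ty": 0, "tz": 1, "turn": 0}, {"tx": 0, "ty": 0, "tz": 1, "turn": 0}, {"tx": 0, "ty": 0, "tz": 1, "turn": 0}, {"tx": 0, "ty": 0, "tz": 1, "turn": 0}, {"tx": 0, "ty": 0, "tz": 1, "turn": 0}, {"tx": 0, "ty": 0, "tz": 0, "turn": 0}, {"tx": 0, "ty": 0, "tz": 0, "turn": 0}]}}

```text
time: 13.63
tcp_pos: [0.4876, -0.1711, 0.1843]
orientation: [0.78, 0.625, -0.0, -0.0]
ft_force: [-1.1, 0.8, -1.8]
opening: 0.532
```

```bash
python3 - <<'E'
from h import *
np.set_printoptions(suppress=True,precision=2,linewidth=150)
sl(); grab('wrist','w11')
L=loc(world('wrist','w11'))
for r in range(276,320,2): print(r,L[r,276],L[r,279],L[r,265])
sl()
E
```

```text
t 13.63 p [ 0.49 -0.17  0.18] th 1.351 F [-1.1   0.77 -1.78] op 0.532 q [-0.41  0.24  1.64 -0.    1.26 -1.76]
tcp local [-13.8  -0.  184.3] bar z 228.3 F local [-1.24  0.51 -1.78]
276 [-24.21  -1.5  235.08] [-24.57  -0.13 235.78] [ 93.62 -17.     8.82]
278 [-23.62  -1.5  235.87] [-23.71  -0.13 236.06] [ 96.79 -17.06   8.1 ]
280 [-22.57  -1.5  235.81] [-22.88  -0.13 236.39] [ 98.93 -17.04   9.35]
282 [-21.58  -1.51 235.85] [-22.17  -0.14 236.93] [101.49 -17.05   9.82]
284 [-20.25  -1.51 235.28] [-21.06  -0.13 236.76] [104.13 -17.07  10.14]
286 [-15.32  -1.56 228.31] [-15.32  -0.1  228.33] [-15.49  -6.91 228.61]
288 [-15.2   -1.55 230.01] [-15.01  -0.11 229.68] [-14.16  -6.94 228.18]
290 [-14.6   -1.55 230.84] [-14.8   -0.11 231.19] [-14.01  -6.88 229.83]
292 [-14.12  -1.55 231.87] [-14.86  -0.12 233.13] [-13.11  -6.88 230.13]
294 [-13.08  -1.55 231.91] [-13.16  -0.12 232.05] [-12.59  -6.85 231.08]
296 [-12.    -1.55 231.9 ] [-11.76  -0.11 231.5 ] [-11.37  -6.87 230.85]
298 [-11.1   -1.55 232.19] [-10.61  -0.11 231.39] [124.78 -17.35   9.09]
300 [ -8.5   -1.57 229.74] [ -7.86  -0.1  22
[... 164 characters left out ...]
43   9.63]
306 [ -5.45  -1.58 230.15] [ -6.33  -0.11 231.53] [135.95 -17.45   9.95]
308 [ -4.71  -1.58 230.73] [ -5.08  -0.11 231.31] [137.65 -17.39  11.87]
310 [ -4.45  -1.57 232.04] [ -4.86  -0.12 232.65] [141.22 -17.47  10.92]
312 [ -3.25  -1.57 231.89] [ -4.05  -0.12 233.08] [144.65 -17.54  10.24]
314 [ -3.04  -1.56 233.22] [ -2.92  -0.12 233.04] [147.76 -17.58  10.04]
316 [ -1.75  -1.57 232.95] [ -1.52  -0.11 232.62] [151.15 -17.65   9.47]
318 [ -1.42  -1.56 234.08] [ -1.7   -0.12 234.48] [153.77 -17.65  10.03]
t 13.68 p [ 0.49 -0.17  0.18] th 1.351 F [-0.72  0.6  -1.91] op 0.53 q [-0.41  0.24  1.64 -0.    1.26 -1.76]
tcp local [-13.8  -0.  184.4] bar z 228.4 F local [-0.83  0.43 -1.91]
```

{"api": "drive_tool", "payload": {"targets": [{"tx": 0, "ty": 0, "tz": 1, "turn": 0}, {"tx": 0, "ty": 0, "tz": 1, "turn": 0}, {"tx": 0, "ty": 0, "tz": 1, "turn": 0}, {"tx": 0, "ty": 0, "tz": 1, "turn": 0}, {"tx": 0, "ty": 0, "tz": 1, "turn": 0}, {"tx": 0, "ty": 0, "tz": 1, "turn": 0}, {"tx": 0, "ty": 0, "tz": 0, "turn": 0}, {"tx": 0, "ty": 0, "tz": 0, "turn": 0}]}}

```text
time: 14.35
tcp_pos: [0.4878, -0.1712, 0.1784]
orientation: [0.78, 0.625, 0.0, 0.0]
ft_force: [-0.8, 0.2, -2.0]
opening: 0.526
```

```bash
python3 - <<'E'
from h import *
np.set_printoptions(suppress=True,precision=2,linewidth=150)
sl(); grab('wrist','w12')
L=loc(world('wrist','w12'))
for r in range(280,322,2): print(r,L[r,276],L[r,279],L[r,265])
im=cv2.imread('pics/w12.png'); cv2.imwrite('pics/c12.png',cv2.resize(im[220:400,190:370],None,fx=3,fy=3))
sl()
E
```

```text
t 14.35 p [ 0.49 -0.17  0.18] th 1.351 F [-0.81  0.16 -1.99] op 0.526 q [-0.41  0.25  1.65  0.    1.24 -1.76]
tcp local [-13.6  -0.  178.4] bar z 222.4 F local [-0.83 -0.02 -1.99]
280 [-24.55  -1.48 233.93] [-24.63  -0.15 234.09] [ 95.81 -16.74   9.95]
282 [-24.11  -1.47 234.93] [-24.9   -0.16 236.37] [ 98.75 -16.79   9.62]
284 [-23.68  -1.47 235.91] [-24.44  -0.16 237.29] [101.15 -16.79  10.3 ]
286 [-22.91  -1.47 236.28] [-22.61  -0.15 235.75] [-14.85  -6.95 221.92]
288 [-22.36  -1.46 237.02] [-22.38  -0.16 237.06] [-14.3   -6.91 222.87]
290 [-20.77  -1.47 235.96] [-20.75  -0.15 235.93] [-13.82  -6.88 223.91]
292 [-13.64  -1.55 225.46] [-19.37  -0.15 235.25] [-13.02  -6.87 224.39]
294 [-12.96  -1.55 226.12] [-12.66  -0.12 225.62] [-12.09  -6.87 224.65]
296 [-11.94  -1.55 226.22] [-11.6   -0.12 225.65] [-10.84  -6.89 224.39]
298 [-14.62  -1.51 232.38] [-14.55  -0.14 232.25] [121.24 -17.05   9.63]
300 [-13.89  -1.51 232.86] [-14.34  -0.14 233.58] [124.38 -17.11   9.17]
302 [-13.14  -1.51 233.31] [-13.54  -0.15 233.95] [126.98 -17.12   9.62]
304 [-12.3   -1.51 233.6 ] [-13.06  -0.15 234.8 ] [129.85 -17.15   9.63]
306 [-11.56  -1.51 234.06] [-11.86  -0.15 234.52] [132.09 -17.14  10.66]
308 [-11.09  -1.5  234.92] [nan nan nan] [135.53 -17.21   9.82]
310 [ -9.74  -1.51 234.43] [-10.35  -0.15 235.36] [138.46 -17.25   9.8 ]
312 [ -9.09  -1.51 235.  ] [ -9.67  -0.15 235.89] [141.34 -17.28   9.87]
314 [ -8.15  -1.51 235.14] [ -8.67  -0.15 235.92] [145.15 -17.38   8.58]
316 [ -7.49  -1.51 235.71] [ -7.89  -0.15 236.29] [147.61 -17.38   9.31]
318 [ -7.09  -1.5  236.62] [ -7.41  -0.16 237.09] [148.77 -17.29  11.91]
320 [ -5.73  -1.51 236.15] [ -6.56  -0.16 237.34] [152.91 -17.4   10.23]
t 14.4 p [ 0.49 -0.17  0.18] th 1.351 F [-0.53 -0.53 -2.88] op 0.528 q [-0.41  0.25  1.65  0.    1.24 -1.76]
tcp local [-13.5  -0.  178.5] bar z 222.5 F local [-0.4  -0.64 -2.88]
```

View pics/c12.png

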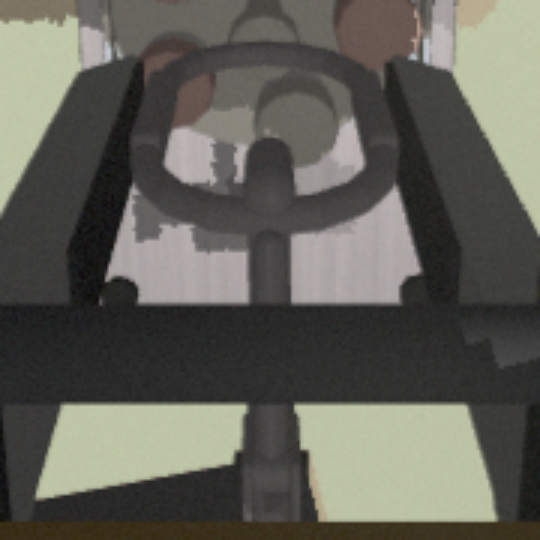

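{"api": "drive_tool", "payload": {"targets": [{"tx": 0, "ty": 1, "tz": 0.5, "turn": 0}, {"tx": 0, "ty": 1, "tz": 1, "turn": 0}, {"tx": 0, "ty": 1, "tz": 1, "turn": 0}, {"tx": 0, "ty": 1, "tz": 1, "turn": 0}, {"tx": 0, "ty": 1, "tz": 1, "turn": 0}, {"tx": 0, "ty": 1, "tz": 1, "turn": 0}, {"tx": 0, "ty": 1, "tz": 1, "turn": 0}, {"tx": 0, "ty": 1, "tz": 1, "turn": 0}, {"tx": 0, "ty": 1, "tz": 1, "turn": 0}, {"tx": 0, "ty": 1, "tz": 1, "turn": 0}, {"tx": 0, "ty": 0, "tz": 0, "turn": 0}, {"tx": 0, "ty": 0, "tz": 0, "turn": 0}]}}

```text
time: 15.4
tcp_pos: [0.4975, -0.1733, 0.1689]
orientation: [0.78, 0.625, -0.0, -0.0]
ft_force: [-0.1, 0.1, -3.4]
opening: 0.53
```

```bash
python3 - <<'E'
from h import *
sl(); grab('wrist','w13'); sl()
im=cv2.imread('pics/w13.png'); cv2.imwrite('pics/c13.png',cv2.resize(im[220:400,190:370],None,fx=3,fy=3))
E
```

```text
t 15.4 p [ 0.4975 -0.1733  0.1689] th 1.351 F [-0.06  0.06 -3.45] op 0.53 q [-0.4   0.28  1.63  0.    1.23 -1.76]
tcp local [ -3.7   0.  168.9] bar z 212.9 F local [-0.07  0.04 -3.45]
t 15.45 p [ 0.4975 -0.1733  0.1689] th 1.351 F [-0.23 -0.05 -1.85] op 0.532 q [-0.4   0.28  1.63 -0.    1.23 -1.76]
tcp local [ -3.7  -0.  168.9] bar z 212.9 F local [-0.21 -0.1  -1.85]
```

View pics/c13.png

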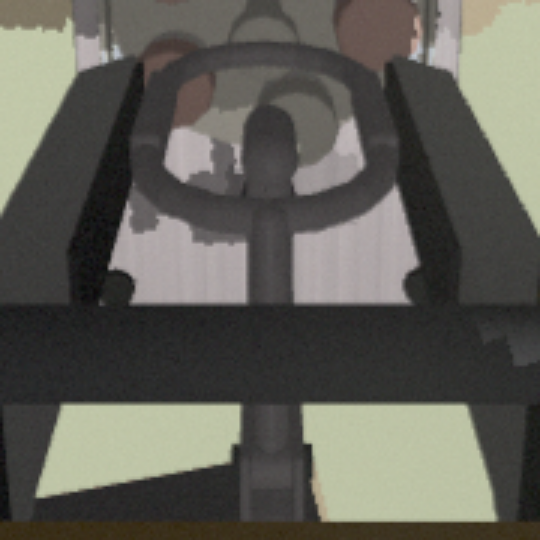

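{"api": "drive_tool", "payload": {"targets": [{"tx": 0, "ty": 0.5, "tz": 1, "turn": 0}, {"tx": 0, "ty": 0.5, "tz": 1, "turn": 0}, {"tx": 0, "ty": 0, "tz": 1, "turn": 0}, {"tx": 0, "ty": 0, "tz": 0, "turn": 0}, {"tx": 0, "ty": 0, "tz": 0, "turn": 0}]}}

```text
time: 15.87
tcp_pos: [0.4984, -0.1735, 0.1659]
orientation: [0.78, 0.625, -0.0, -0.0]
ft_force: [-0.7, -0.2, -3.1]
opening: 0.528
```

{"api": "drive_tool", "payload": {"targets": [{"tx": 0, "ty": 0, "tz": 0.5, "turn": 0}, {"tx": 0, "ty": 0, "tz": 0, "turn": 0}, {"tx": 0, "ty": 0, "tz": 0, "turn": 0}]}}

```text
time: 16.12
tcp_pos: [0.4985, -0.1735, 0.1654]
orientation: [0.78, 0.625, -0.0, 0.0]
ft_force: [0.2, -0.6, -2.3]
opening: 0.528
```

{"api": "drive_tool", "payload": {"targets": [{"tx": 0, "ty": 0, "tz": 0, "turn": 0}]}}

```text
time: 16.2
tcp_pos: [0.4985, -0.1735, 0.1655]
orientation: [0.78, 0.625, 0.0, 0.0]
ft_force: [0.6, 0.0, -3.3]
opening: 0.529
```

{"api": "drive_tool", "payload": {"targets": [{"tx": 0, "ty": 0, "tz": 0, "turn": 0}]}}

```text
time: 16.28
tcp_pos: [0.4985, -0.1735, 0.1655]
orientation: [0.78, 0.625, 0.0, 0.0]
ft_force: [-0.2, -0.3, -2.9]
opening: 0.528
```

No contact yet; keep creeping down.

{"api": "drive_tool", "payload": {"targets": [{"tx": 0, "ty": 0, "tz": 0.5, "turn": 0}, {"tx": 0, "ty": 0, "tz": 0, "turn": 0}, {"tx": 0, "ty": 0, "tz": 0, "turn": 0}]}}

```text
time: 16.53
tcp_pos: [0.4985, -0.1735, 0.165]
orientation: [0.78, 0.625, 0.0, 0.0]
ft_force: [-0.5, 0.8, -2.2]
opening: 0.531
```

{"api": "drive_tool", "payload": {"targets": [{"tx": 0, "ty": 0, "tz": 0.4, "turn": 0}, {"tx": 0, "ty": 0, "tz": 0, "turn": 0}, {"tx": 0, "ty": 0, "tz": 0, "turn": 0}]}}

```text
time: 16.78
tcp_pos: [0.4986, -0.1735, 0.1647]
orientation: [0.78, 0.625, 0.0, 0.0]
ft_force: [0.7, 0.7, -1.0]
opening: 0.53
```

{"api": "drive_tool", "payload": {"targets": [{"tx": 0, "ty": 0, "tz": 0, "turn": 0}, {"tx": 0, "ty": 0, "tz": 0, "turn": 0}]}}

```text
time: 16.95
tcp_pos: [0.4986, -0.1736, 0.1646]
orientation: [0.78, 0.625, 0.0, 0.0]
ft_force: [0.6, 0.2, 0.2]
opening: 0.529
```

{"api": "drive_tool", "payload": {"targets": [{"tx": 0, "ty": 0, "tz": 0.2, "turn": 0}, {"tx": 0, "ty": 0, "tz": 0, "turn": 0}, {"tx": 0, "ty": 0, "tz": 0, "turn": 0}, {"tx": 0, "ty": 0, "tz": 0, "turn": 0}]}}

```text
time: 17.28
tcp_pos: [0.4985, -0.1735, 0.1644]
orientation: [0.78, 0.625, 0.0, 0.0]
ft_force: [1.6, 0.5, -0.3]
opening: 0.533
```

{"api": "drive_tool", "payload": {"targets": [{"tx": 0, "ty": 0, "tz": 0, "turn": 0}]}}

```text
time: 17.37
tcp_pos: [0.4985, -0.1735, 0.1644]
orientation: [0.78, 0.625, 0.0, 0.0]
ft_force: [1.6, 0.2, 0.8]
opening: 0.528
```

```bash
python3 - <<'E'
from h import *
np.set_printoptions(suppress=True,precision=2,linewidth=150)
for i in range(4): sl(); grab('wrist',f'w14{i}')
sl()
L=loc(world('wrist','w143'))
for r in range(282,322,3): print(r,L[r,276],L[r,279],L[r,265])
E
```

```text
t 17.37 p [ 0.5  -0.17  0.16] th 1.351 F [1.57 0.24 0.82] op 0.528 q [-0.4   0.29  1.63 -0.    1.22 -1.76]
tcp local [ -2.6  -0.  164.4] bar z 208.4 F local [1.48 0.58 0.82]
t 17.42 p [ 0.5  -0.17  0.16] th 1.351 F [1.66 0.52 0.2 ] op 0.53 q [-0.4   0.29  1.63  0.    1.22 -1.76]
tcp local [ -2.6  -0.  164.4] bar z 208.4 F local [1.51 0.87 0.2 ]
t 17.47 p [ 0.5  -0.17  0.16] th 1.351 F [ 1.   -0.07 -0.11] op 0.532 q [-0.4   0.29  1.63  0.    1.22 -1.76]
tcp local [ -2.6  -0.  164.4] bar z 208.4 F local [ 0.99  0.15 -0.11]
t 17.52 p [ 0.5  -0.17  0.16] th 1.351 F [2.19 0.03 0.65] op 0.532 q [-0.4   0.29  1.63  0.    1.22 -1.76]
tcp local [ -2.6  -0.  164.4] bar z 208.4 F local [2.13 0.51 0.65]
t 17.57 p [ 0.5  -0.17  0.16] th 1.351 F [ 1.04 -0.16  0.66] op 0.529 q [-0.4   0.29  1.63  0.    1.22 -1.76]
tcp local [ -2.7  -0.  164.4] bar z 208.4 F local [1.05 0.07 0.66]
282 [-20.83  -1.38 235.01] [-21.82  -0.21 236.83] [101.8  -16.13  10.12]
285 [-18.43  -1.39 233.04] [-19.19  -0.2  234.4 ] [ -4.7   -6.92 208.39]
288 [ -3.89  -1.56 209.83] [ -3.76  -0.11 209.62] [ -3.79  -6.88 209.66]
291 [ -2.75  -1.56 210.66] [-15.01  -0.19 231.75] [ -2.63  -6.87 210.45]
294 [-14.03  -1.41 232.39] [-14.04  -0.2  232.41] [ -1.55  -6.84 211.37]
297 [-12.58  -1.41 232.25] [-13.32  -0.2  233.47] [  0.49  -6.89 210.68]
300 [-12.23  -1.4  233.91] [-11.79  -0.2  233.19] [126.74 -16.46   9.08]
303 [-10.95  -1.41 234.04] [-10.86  -0.2  233.89] [130.79 -16.5    9.24]
306 [-10.53  -1.4  235.5 ] [ -9.74  -0.2  234.28] [134.38 -16.51  10.13]
309 [ -8.74  -1.41 234.84] [ -9.16  -0.21 235.49] [139.17 -16.6    9.2 ]
312 [ -8.    -1.4  235.79] [ -7.93  -0.21 235.69] [142.81 -16.61  10.07]
315 [ -6.51  -1.41 235.6 ] [ -6.79  -0.21 236.02] [146.68 -16.64  10.6 ]
318 [ -5.57  -1.41 236.24] [ -6.39  -0.21 237.42] [152.93 -16.83   7.71]
321 [-30.59  -1.13 273.61] [-31.05  -0.35 274.27] [-30.36  -4.02 273.29]
```

{"api": "drive_tool", "payload": {"targets": [{"tx": 0, "ty": 0.5, "tz": 0, "turn": 0}, {"tx": 0, "ty": 0.5, "tz": 0, "turn": 0}, {"tx": 0, "ty": 0, "tz": 0, "turn": 0}, {"tx": 0, "ty": 0, "tz": 0, "turn": 0}]}}

```text
time: 17.9
tcp_pos: [0.4995, -0.1737, 0.1643]
orientation: [0.78, 0.625, 0.0, -0.0]
ft_force: [1.2, 0.0, 0.3]
opening: 0.531
```

```bash
python3 - <<'E'
from h import *
for i in range(4): sl(); grab('wrist',f'w15{i}')
E
```

```text
t 17.9 p [ 0.4995 -0.1737  0.1643] th 1.351 F [1.17 0.04 0.26] op 0.531 q [-0.4   0.29  1.63  0.    1.22 -1.76]
tcp local [ -1.7   0.  164.3] bar z 208.3 F local [1.13 0.3  0.26]
t 17.95 p [ 0.4995 -0.1737  0.1643] th 1.351 F [0.96 0.32 0.01] op 0.531 q [-0.4   0.29  1.63  0.    1.22 -1.76]
tcp local [ -1.6   0.  164.3] bar z 208.3 F local [0.87 0.52 0.01]
t 18.0 p [ 0.4995 -0.1737  0.1643] th 1.351 F [ 0.27  1.58 -0.32] op 0.529 q [-0.4   0.29  1.63  0.    1.22 -1.76]
tcp local [ -1.7   0.  164.3] bar z 208.3 F local [-0.09  1.6  -0.32]
t 18.05 p [ 0.4995 -0.1738  0.1643] th 1.351 F [ 0.83  0.45 -1.09] op 0.53 q [-0.4   0.29  1.63 -0.    1.22 -1.76]
tcp local [ -1.7  -0.  164.3] bar z 208.3 F local [ 0.72  0.62 -1.09]
```

{"api": "drive_tool", "payload": {"targets": [{"tx": 0, "ty": 0.4, "tz": 0.2, "turn": 0}, {"tx": 0, "ty": 0, "tz": 0, "turn": 0}, {"tx": 0, "ty": 0, "tz": 0, "turn": 0}, {"tx": 0, "ty": 0, "tz": 0, "turn": 0}, {"tx": 0, "ty": 0, "tz": 0, "turn": 0}, {"tx": 0, "ty": 0, "tz": 0, "turn": 0}]}}

```text
time: 18.6
tcp_pos: [0.4998, -0.1738, 0.1642]
orientation: [0.78, 0.625, 0.0, 0.0]
ft_force: [1.2, -0.2, 0.5]
opening: 0.527
```

{"api": "drive_tool", "payload": {"targets": [{"tx": 0, "ty": 0, "tz": 0, "turn": 0}, {"tx": 0, "ty": 0, "tz": 0, "turn": 0}, {"tx": 0, "ty": 0, "tz": 0, "turn": 0}, {"tx": 0, "ty": 0, "tz": 0, "turn": 0}], "fingers": 0.65}}

```text
time: 18.93
tcp_pos: [0.4998, -0.1739, 0.1641]
orientation: [0.78, 0.625, -0.0, -0.0]
ft_force: [0.1, 0.3, -0.9]
opening: 0.648
```

{"api": "drive_tool", "payload": {"targets": [{"tx": 0, "ty": 0, "tz": 0, "turn": 0}, {"tx": 0, "ty": 0, "tz": 0, "turn": 0}, {"tx": 0, "ty": 0, "tz": 0, "turn": 0}, {"tx": 0, "ty": 0, "tz": 0, "turn": 0}, {"tx": 0, "ty": 0, "tz": 0, "turn": 0}, {"tx": 0, "ty": 0, "tz": 0, "turn": 0}, {"tx": 0, "ty": 0, "tz": 0, "turn": 0}, {"tx": 0, "ty": 0, "tz": 0, "turn": 0}], "fingers": 1}}

```text
time: 19.6
tcp_pos: [0.4998, -0.1738, 0.1641]
orientation: [0.78, 0.625, 0.0, -0.0]
ft_force: [0.4, 0.5, 0.2]
opening: 0.997
```

```bash
python3 - <<'E'
from h import *
sl(); grab('wrist','w16'); grab('scene','s16')
a=cv2.imread('pics/s16.png'); cv2.imwrite('pics/c16.png',np.hstack([cv2.resize(a[140:260,130:230],(400,480),interpolation=cv2.INTER_CUBIC), cv2.resize(cv2.imread('pics/w16.png')[220:400,190:370],(400,480))]))
E
```

```text
t 19.6 p [ 0.4998 -0.1738  0.1641] th 1.351 F [0.38 0.46 0.25] op 0.997 q [-0.4   0.29  1.63  0.    1.22 -1.75]
tcp local [ -1.3  -0.  164.1] bar z 208.1 F local [0.27 0.53 0.25]
```

View pics/c16.png

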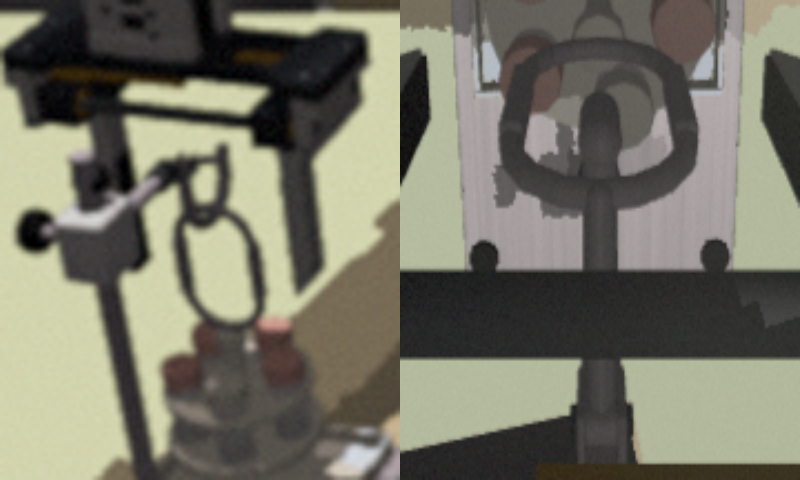

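It hangs free in the bowl with both fingers clear, so I'm retreating straight up.

{"api": "drive_tool", "payload": {"targets": [{"tx": 0, "ty": 0, "tz": -5, "turn": 0}, {"tx": 0, "ty": 0, "tz": -10, "turn": 0}, {"tx": 0, "ty": 0, "tz": -15, "turn": 0}, {"tx": 0, "ty": 0, "tz": -20, "turn": 0}, {"tx": 0, "ty": 0, "tz": -25, "turn": 0}, {"tx": 0, "ty": 0, "tz": -25, "turn": 0}, {"tx": 0, "ty": 0, "tz": -25, "turn": 0}, {"tx": 0, "ty": 0, "tz": -25, "turn": 0}, {"tx": 0, "ty": 0, "tz": -20, "turn": 0}, {"tx": 0, "ty": 0, "tz": -10, "turn": 0}, {"tx": 0, "ty": 0, "tz": 0, "turn": 0}, {"tx": 0, "ty": 0, "tz": 0, "turn": 0}]}}

```text
time: 20.7
tcp_pos: [0.4998, -0.1738, 0.3438]
orientation: [0.78, 0.625, -0.0, -0.0]
ft_force: [-0.2, 0.5, 0.3]
opening: 1.001
```

{"api": "drive_tool", "payload": {"targets": [{"tx": 0, "ty": 0, "tz": 0, "turn": 0}, {"tx": 0, "ty": 0, "tz": 0, "turn": 0}, {"tx": 0, "ty": 0, "tz": 0, "turn": 0}, {"tx": 0, "ty": 0, "tz": 0, "turn": 0}, {"tx": 0, "ty": 0, "tz": 0, "turn": 0}, {"tx": 0, "ty": 0, "tz": 0, "turn": 0}, {"tx": 0, "ty": 0, "tz": 0, "turn": 0}, {"tx": 0, "ty": 0, "tz": 0, "turn": 0}, {"tx": 0, "ty": 0, "tz": 0, "turn": 0}, {"tx": 0, "ty": 0, "tz": 0, "turn": 0}, {"tx": 0, "ty": 0, "tz": 0, "turn": 0}, {"tx": 0, "ty": 0, "tz": 0, "turn": 0}]}}

```text
time: 21.7
tcp_pos: [0.4998, -0.1738, 0.3441]
orientation: [0.78, 0.625, -0.0, -0.0]
ft_force: [0.5, -0.5, -0.8]
opening: 1.001
```

```bash
python3 - <<'E'
from h import *
np.set_printoptions(suppress=True,precision=1,linewidth=150)
sl(); grab('wrist','w17');grab('wrist','w18'); grab('scene','s17')
a=cv2.imread('pics/s17.png'); b=cv2.imread('pics/s16.png')
cv2.imwrite('pics/c17.png',np.hstack([cv2.resize(a[140:260,130:230],(400,480),interpolation=cv2.INTER_CUBIC), cv2.resize(cv2.imread('pics/w18.png')[130:310,200:350],(400,480))]))
L=loc(world('wrist','w18')); L2=loc(world('wrist','w17'))
for A in (L2,L):
  m=(np.abs(A[...,0])<14)&(np.abs(A[...,1])<16)&(np.abs(A[...,1])>6)&(A[...,2]>195)&(A[...,2]<225); print('ring top',m.sum(),A[m].mean(0))
  for s in (-1,1):
    m=(np.abs(A[...,0])<25)&(np.abs(A[...,1]-s*22)<6)&(A[...,2]>150)&(A[...,2]<190); print('side',m.sum(),A[m].mean(0))
for x in range(-14,14,3):
  m=(np.abs(L[...,0]-x)<1.5)&(np.abs(L[...,1])<2)&(L[...,2]>225); print(x,np.median(L[m][:,2]) if m.any() else None)
E
```

```text
t 21.7 p [ 0.5 -0.2  0.3] th 1.351 F [ 0.5 -0.5 -0.8] op 1.001 q [-0.4  0.2  1.3 -0.   1.6 -1.8]
tcp local [ -1.3  -0.  344.1] bar z 388.1 F local [ 0.6 -0.4 -0.8]
ring top 104 [ -0.    0.1 207.9]
side 55 [ -2.5 -21.7 175.6]
side 52 [ -2.5  21.  175.1]
ring top 104 [ -0.1   0.1 208.1]
side 56 [ -2.4 -21.8 175.9]
side 54 [ -2.5  21.  175.3]
-14 233.51903306527998
-11 234.21414840255238
-8 235.36773679852857
-5 237.1792363283369
-2 237.8669657515959
1 239.88164712941284
4 240.97046361204062
7 242.15133977633397
10 243.9025012955407
13 245.65296216995552
```

View pics/c17.png

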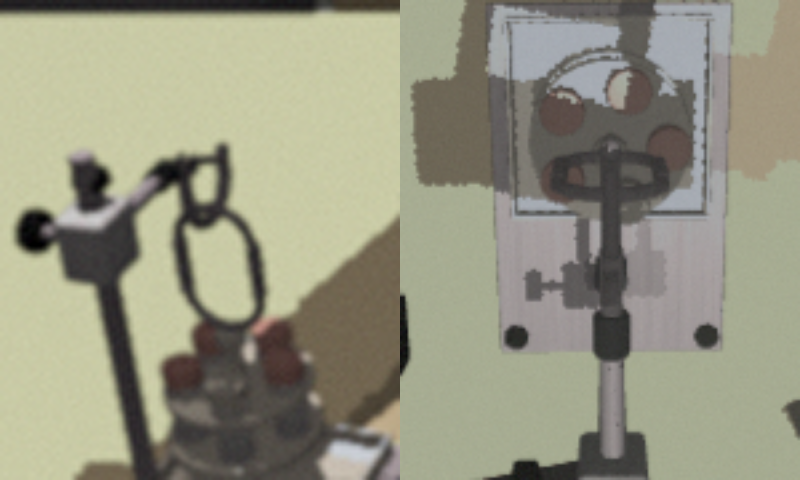

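```bash
python3 -c "
from rig import workorder
print(workorder.sign_off())"
```

```text
the job is handed in; nothing more can be done
None
```

The vial carrier hangs on the drain stand's snap hook, and I handed the job in at about 22 s of the 72 s allowed; no verdict was reported.

- **What I did:** I gripped the white carrier in the tray across its ring and left the blue and orange look-alikes alone. I lifted it, brought the ring over the nose of the hook and pressed down past the gate. I set the ring in the bowl until the hook carried about 3 N, then opened the fingers and backed straight up.
- **Height of the hook:** The camera put the true centre of the bowl at about 0.223 m, the low end of the stated range. Contact in the bowl was felt with the ring bar's centre at 0.208–0.209 m, which agrees.
- **Gate:** The pictures showed it turned in by roughly 0.25 rad on the way down, then back above the ring in its shut position.
- **Last checks, with the robot clear:** The ring top was at x ≈ 0 and y ≈ 0 from the hook axis, and the ring centre at about 0.170 m, 65 mm below hook_axis. The gate matched its shut shape, and two pictures 0.05 s apart showed no movement. The ring's sides were 2.5 mm towards -x of its top, so the tilt is under 0.1 rad.
- **Limits of the checks:** The wrist force reading has about 1 N of noise, so the contact forces are only estimates. I did not check the bystanders' positions with a final measurement; I felt no touch on the way.

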